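# Pack the gouges into the slide-lid tool chest

## Task

Pack up the carving gouges: first, with the lid still home, swing the green end door of the wooden tool chest wide open, then draw the chest's sliding lid out along its channel until it is all but fully open, past the little ridge that holds it shut, and lay every gouge that is on the bench flat inside the chest. Then push the lid back over the ridge until it is fully home and swing the door shut again. Leave everything else on the bench where it stands.

Things in the scene. Friction and masses are not known exactly. Their poses are not given: they have to be found in the camera images.
- chest: Wooden tool chest, fixed to the bench, 185 mm long (its x), 240 mm wide (y), 88 mm high. Origin: centre of its underside, on the bench; z up. The door end faces -x. Side and back (+x) walls are 10 mm thick and 88 mm high; the wall at the door end is 70 mm high.
- chest_floor (a point): Centre of the chest's flat grey inner floor, 45 mm above the bench (chest x = y = 0; axes as the chest's). Free space inside: x -82 to +82 mm, y -110 to +110 mm, up to the lid's underside 77 mm above the bench, so gouges lie in one layer, up to four side by side along x. With the lid fully open x = -72 to +82 mm is uncovered.
- lid (a joint): Captive 6 mm plywood lid, 173 x 228 mm, sliding level in grooves, top 83 mm above the bench. Value in m: 0 = fully home, growing toward the chest's -x (out over the door end), 0.155 = fully open (stop). A sprung ridge at the door end resists from about 0.001 to 0.015 m, both ways, with up to 15 N; elsewhere 2 N. A shut door stands in its way; a lid sticking out keeps the door from shutting.
- lid_grip (a point): Centre of the dark wooden grip bar on the lid: 16 mm thick along the chest's x, 60 mm long along its y, 24 mm high (83 to 107 mm above the bench; this point 95 mm up). At lid = 0 it lies at chest x = -35 mm, y = 0; it moves with the lid. Axes as the chest's.
- door (a joint): Green door on the chest's -x end, 242 mm wide, 12 mm thick, top 100 mm above the bench. Angle in rad: 0 = shut (it starts shut or slightly ajar), 1.85 = stop. Hinge upright at chest x = -94, y = +122 mm; opens clockwise seen from above, its free edge swinging out to -x, then round to +y. Stays where left (friction 0.12 N m). The lid passes freely from about 1.5 rad.
- door_handle (a point): Grip point, 98 mm above the bench, on the door's upright steel bar, 12 mm in diameter, its centre 34 mm off the door's outer face; bar top 122 mm above the bench, free above 78 mm (struts below). 172 mm along the door from the hinge, 46 mm out from the hinge plane; turns with the door. Axes: x into the door, y along it from free edge to hinge, z up.
- door_hinge (a point): Point on the door's upright hinge axis, 98 mm above the bench.
- gouge1_mid (a point): Middle (half-way along and half-way up) of a carving gouge with a red handle: 120 mm long along its x, lying on the bench. Handle 80 mm long (x = -60 to +20 mm), 26 mm thick and 26 mm high, flat enough not to roll; steel blade at +x, 40 mm long. Grasp it at this point, across its y. About 0.14 kg. May be absent.
- gouge2_mid (a point): Middle (half-way along and half-way up) of a carving gouge with a blue handle: 120 mm long along its x, lying on the bench. Handle 80 mm long (x = -60 to +20 mm), 26 mm thick and 26 mm high, flat enough not to roll; steel blade at +x, 40 mm long. Grasp it at this point, across its y. About 0.14 kg. May be absent.
- gouge3_mid (a point): Middle (half-way along and half-way up) of a carving gouge with a yellow handle: 120 mm long along its x, lying on the bench. Handle 80 mm long (x = -60 to +20 mm), 26 mm thick and 26 mm high, flat enough not to roll; steel blade at +x, 40 mm long. Grasp it at this point, across its y. About 0.14 kg. May be absent.
- gouge4_mid (a point): Middle (half-way along and half-way up) of a carving gouge with a black handle: 120 mm long along its x, lying on the bench. Handle 80 mm long (x = -60 to +20 mm), 26 mm thick and 26 mm high, flat enough not to roll; steel blade at +x, 40 mm long. Grasp it at this point, across its y. About 0.14 kg. May be absent.
- statuette: White marble torso on a 70 mm square base, 216 mm high; leave alone. Origin: centre of the underside.
- water: Clear bottle of water with a blue cap, 66 mm diameter, 200 mm high; leave alone. Origin: centre of the underside.
- rubbing_stone: Brown rubbing stone 24 x 90 x 30 mm; leave alone. Origin: centre of the underside.
- offcut: Rough white marble offcut 70 x 50 mm, about 60 mm high; leave alone. Origin: centre of the underside.
- mallet: Iron mallet standing on its head, 64 mm diameter, 185 mm high; leave alone. Origin: centre of the underside.
- pencil_cup: Blue cup, 80 mm diameter, 100 mm high; leave alone. Origin: centre of the underside.
- sanding_block: Cork sanding block 100 x 55 x 28 mm; leave alone. Origin: centre of the underside.
Things that resemble listed ones, but are neither listed nor needed, are in the scene too. What is shaped like the part that bears gouge1_mid but white is not meant.

How it is judged:
By the outcome, as a careful person would: the job done as asked, in the order asked, and still so for the second after the job is handed in, with the robot touching nothing.
Of gouge1, gouge2, gouge3, gouge4 only 2 to 4 are there at a start; the rules pass over those that are not, and their reading is None.
At some moment in a run one of gouge1, gouge2, gouge3, gouge4 may be knocked a few centimetres aside while the robot is not near it.
Once in a run the grip may slacken for a moment while it holds something.
It also fails if it takes over 210 s, if anything falls off the work surface, if the arm or the gripper's body presses on something with over 40 N, if the wrist force passes 120 N, or if a joint passes its speed limit or range.

## Robot

A 7-joint arm with a two-finger parallel gripper is mounted at the origin on the work surface. World frame = base frame: x ahead of the robot, y to its left, z up, the work surface at z = 0. Lengths are in m, angles in rad, forces in N, time in s.
With the tool pointing down it reaches from about 0.4 to 0.925 m from the base axis. Payload 4.1 kg.
Tool frame: the origin (TCP) lies at the very end of the fingers, on their centre line; the grasp point (between the pads) lies 19 mm behind it (grasp_offset is the distance from the TCP to the grasp point, in m); z points along the fingers, y is the line along which they close (so a half turn about z gives the same grasp; the last joint's range is limited). The gripper opens to 85 mm and grips with 20 to 120 N. Pads are 22 mm wide; open, the fingers measure 114 mm over their backs; the gripper's body (76 mm by 85 mm) begins 54 mm behind the grasp point. The pads swing forward as they close: fully open they stand 13 mm farther back than shut.
Start: joints at [1.075, 0.398, 0.045, 1.537, -0.019, 1.207, -0.051], TCP at [0.251, -0.6, 0.231] pointing down, gripper open.
Joint ranges: [-2.82, 2.82], [-0.49, 2.23], [-1.37, 1.46], [0, 2.46], [-1.36, 4.5], [0.23, 2], [-2.94, 2.94]. Speed limits (rad/s): [2.57, 2.57, 3.14, 3.14, 3.14, 3.14, 3.14].

## Interface

Orientations are given as [roll, pitch, yaw] about the fixed x, y, z axes, in that order (R = Rz(yaw) Ry(pitch) Rx(roll)).
In Python, from cell import * gives the robot as it stands.
- The arm moves only by the shell command python3 -m inch 'ROWS' [FORCE]. ROWS is JSON, a list of rows, each an object of numbers: "wx", "wy", "wz": the turn, a rotation vector about the tool's x, y, z in units of 6 degrees (1.0 is 6 degrees); "dx", "dy", "dz": the shift along the tool's x, y, z in units of 30 mm (1.0 is 30 mm); "claw": the closure, from -1 (fully open) to 1 (shut). A call has 1 to 5 rows; each row shifts and turns the commanded pose from where the row before left it, along the tool's axes as they then stand; what a row does not reach is not made up. A row lasts 1/12 s, in which the tool goes at most 41.7 mm and 7.16 degrees, less where a joint would pass 70% of its speed; a pose out of reach is approached as far as the arm can. A call is refused whole if a number of a shift passes 1 or a number of a turn 1, either way. A call with a gripper value outside its range is refused whole. The fingers move at their own pace and stop on an object; FORCE is the grip in N (left out, the last holds). Time passes only in rows, so rows that do not move let the fingers close. It gives the time, the measured TCP pose, the force, the opening and the grip force at its end, in the units of the state.
- observe(): the state, without advancing time (a new reading comes with each control period).
- snapshot(name): name is "scene" or "top"; returns a dict with "color" (420x560x3 uint8, red, green, blue), "K" (3x3 intrinsics, pixels), "rvec" (rotation vector, rad) and "tvec" (3), from world to camera coordinates, as OpenCV has them. Camera axes: x right, y down, z forward; pixel columns grow to the right and rows downward; lengths in m; the calibration is good to about 2 mm. A picture is of the moment at which its call begins. There is no depth.
- hand_in(): hands the job in; it is judged then, once.
Trained networks look in a picture, given as the dict that the camera call returned (one of the last four; its "shot" number tells which), for a name from the list of things; names that differ only in an ending like _2 or _b are one class to them, and where a whole thing is asked for, a point or a joint stands for the part that bears it (a point fixed in the world has none). Each returns a list of dicts, best first, with "confidence" (0 to 1); they miss things now and then, are a little off and sometimes report something else, mostly with a low value. They report only what shows in the picture. A call takes as long as a camera call. They do not tell look-alikes from the thing itself.
- find_in(picture, label): "at" ([x, y, z] in m, in the coordinates of the camera as it stood for that picture, good to about 4 mm: the middle of the surface that is visible of it).
- silhouettes(picture, label): "mask" (420x560 bool, what is visible of it).
The state is a dict: "time": time; "joints": joint angles; "joint_vel": joint speeds; "joint_efforts": joint torques, N m; "eef_pos": TCP position; "eef_rot": TCP orientation; "force": force on the tool from outside, world axes, zero at the start; "ft_torque": the same for the moment, N m; "opening": finger opening in m; "grip_force": force on a finger pad.
Only numpy, scipy, OpenCV 4.12 (cv2) and the standard library are available. Lean on these libraries where they do the work, as an engineer would, in place of code of your own. Each camera call takes 0.05 s, during which the arm holds its last target. There are 200 camera calls.

## Working session

There is one attempt and no reset: what is moved stays moved. The work goes in short steps, Python scripts to look and compute and a shell command to move; the robot and the scene stay as the last step left them, time stands still between calls to the robot, and variables do not carry over. Pictures are saved under pics/ and viewed, at most 14 in all, crops included, and the job is handed in when it is done.

```bash
ls; mkdir -p pics; cat > h.py <<'E'
from cell import *
import numpy as np, cv2
from scipy.spatial.transform import Rotation as R
def w2c(p): return R.from_rotvec(np.ravel(p["rvec"])).as_matrix(), np.ravel(p["tvec"])
def world(p,at):
    r,t=w2c(p); return r.T@(np.array(at)-t)
def pix(p,x):
    return cv2.projectPoints(np.float64(x).reshape(-1,3),np.float64(p["rvec"]),np.float64(p["tvec"]),np.float64(p["K"]),None)[0].reshape(-1,2)
def ray(p,uv,z):
    r,t=w2c(p); d=r.T@np.linalg.inv(p["K"])@np.array([uv[0],uv[1],1.]); c=-r.T@t
    return c+d*(z-c[2])/d[2]
def save(p,n,crop=None,s=1):
    im=p["color"][:,:,::-1]
    if crop: a,b,c,d=crop; im=im[b:d,a:c]
    cv2.imwrite(f"pics/{n}.png",cv2.resize(im,None,fx=s,fy=s,interpolation=cv2.INTER_CUBIC))
def st():
    s=observe(); print(round(s["time"],2),np.round(s["eef_pos"],4),np.round(s["eef_rot"],3),np.round(s["force"],1),round(s["opening"],4),round(s["grip_force"],1))
E
python3 - <<'E'
from h import *
st()
for n in ("top","scene"):
    p=snapshot(n); save(p,n+"0")
    r,t=w2c(p); print(n,-r.T@t, np.round(p["K"],0).tolist())
    for l in ["chest","lid_grip","door_handle","door","lid","gouge1_mid","gouge2_mid","gouge3_mid","gouge4_mid","statuette","water","rubbing_stone","offcut","mallet","pencil_cup","sanding_block"]:
        for d in find_in(p,l):
            w=world(p,d["at"]); print(l,round(d["confidence"],2),np.round(w,3),np.round(pix(p,w)[0]))
E
```

```text
pics
0.0 [ 0.251  -0.5989  0.2303] [-3.14   0.     0.397] [ 0.8 -0.8  0.8] 0.0853 0.0
top [0.32337444 0.0110981  1.27324183] [[414.0, 0.0, 272.0], [0.0, 414.0, 214.0], [0.0, 0.0, 1.0]]
chest 0.96 [ 0.483 -0.079  0.084] [300. 211.]
chest 0.52 [0.454 0.018 0.102] [266. 220.]
lid_grip 0.86 [ 0.489 -0.081  0.083] [300. 209.]
door_handle 0.64 [0.453 0.018 0.105] [266. 220.]
door 0.73 [0.452 0.022 0.098] [265. 221.]
lid 0.74 [ 0.486 -0.079  0.085] [300. 210.]
gouge1_mid 0.8 [ 0.539 -0.374  0.022] [394. 196.]
gouge1_mid 0.79 [ 0.325 -0.539  0.024] [451. 266.]
gouge1_mid 0.74 [ 0.179 -0.337  0.023] [386. 316.]
gouge1_mid 0.61 [ 0.729 -0.424  0.022] [408. 136.]
gouge1_mid 0.22 [ 0.758 -0.089  0.056] [302. 123.]
gouge2_mid 0.48 [0.454 0.019 0.101] [266. 220.]
gouge2_mid 0.46 [ 0.541 -0.372  0.024] [393. 195.]
gouge4_mid 0.63 [ 0.384 -0.377  0.017] [396. 247.]
statuette 0.91 [ 0.717 -0.234  0.079] [351. 134.]
water 0.68 [0.678 0.345 0.128] [152. 141.]
rubbing_stone 0.84 [ 0.496 -0.492  0.032] [434. 210.]
rubbing_stone 0.28 [0.68  0.346 0.132] [151. 140.]
rubbing_stone 0.17 [0.369 0.473 0.042] [
[... 808 characters left out ...]
-0.543  0.018] [149. 183.]
gouge1_mid 0.58 [ 0.184 -0.343  0.013] [213. 168.]
gouge1_mid 0.57 [ 0.746 -0.423  0.017] [131. 272.]
gouge4_mid 0.5 [ 0.389 -0.381  0.014] [185. 200.]
gouge4_mid 0.31 [0.496 0.021 0.077] [288. 225.]
gouge4_mid 0.27 [ 0.757 -0.091  0.059] [233. 284.]
statuette 0.77 [ 0.757 -0.239  0.063] [185. 275.]
water 0.68 [0.718 0.352 0.108] [389. 289.]
water 0.67 [ 0.499 -0.086  0.081] [256. 219.]
rubbing_stone 0.53 [ 0.512 -0.494  0.022] [141. 217.]
offcut 0.74 [0.394 0.478 0.034] [428. 234.]
offcut 0.23 [0.717 0.352 0.113] [389. 287.]
mallet 0.58 [0.609 0.516 0.074] [445. 277.]
mallet 0.56 [ 0.389 -0.38   0.013] [185. 200.]
pencil_cup 0.63 [ 0.759 -0.088  0.062] [234. 284.]
```

View pics/top0.png

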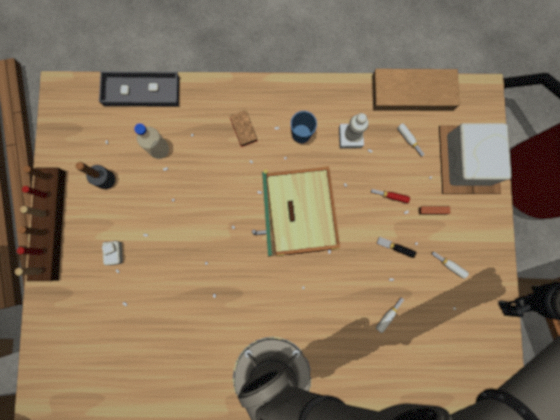

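View pics/scene0.png

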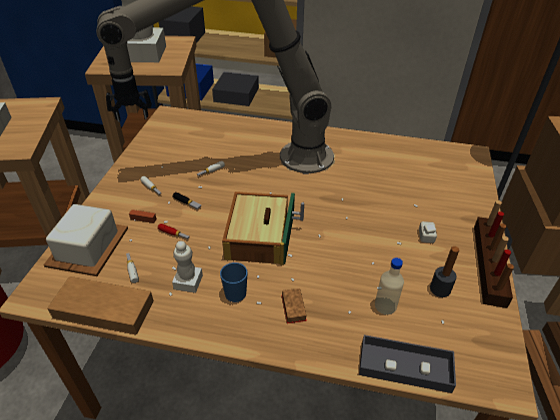

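Top view: chest at (302,211), with the door on its left side (265,220) and the handle at (255,232). Red gouge at (390,196), black at (397,247). Three white look-alikes at (409,140), (450,265) and (391,315) are not meant. I see no blue or yellow one. I'll enlarge the crop to confirm and to get the chest corners.

```bash
python3 - <<'E'
from h import *
p=snapshot("top"); save(p,"top1",(240,155,480,335),3.3)
for l in ("lid","door","chest","lid_grip","gouge1_mid","gouge4_mid"):
    for d in silhouettes(p,l)[:4]:
        m=d["mask"].astype(np.uint8); c=max(cv2.findContours(m,0,2)[0],key=cv2.contourArea)
        b=cv2.minAreaRect(c); print(l,round(d["confidence"],2),m.sum(),np.round(cv2.boxPoints(b),1).tolist())
E
```

```text
lid 0.67 4471 [[266.79998779296875, 176.0], [326.3999938964844, 169.0], [335.20001220703125, 243.8000030517578], [275.6000061035156, 250.8000030517578]]
lid 0.56 394 [[247.1999969482422, 173.39999389648438], [265.0, 171.89999389648438], [271.79998779296875, 254.89999389648438], [254.0, 256.29998779296875]]
lid 0.43 706 [[281.6000061035156, 134.8000030517578], [296.3999938964844, 105.19999694824219], [320.3999938964844, 117.19999694824219], [305.6000061035156, 146.8000030517578]]
door 0.58 540 [[246.6999969482422, 170.3000030517578], [266.0, 168.89999389648438], [272.0, 254.89999389648438], [252.6999969482422, 256.20001220703125]]
chest 0.63 428 [[247.60000610351562, 169.89999389648438], [266.0, 168.89999389648438], [270.79998779296875, 255.0], [252.39999389648438, 256.0]]
chest 0.61 6073 [[246.89999389648438, 171.3000030517578], [332.3999938964844, 164.1999969482422], [339.6000061035156, 250.39999389648438], [254.10000610351562, 257.5]]
lid_grip 0.89 4471 [[266.70001220703125, 176.10000610351562], [326.5, 169.10000610351562], [335.20001220703125, 243.8000030517578], [275.399993896484
[... 283 characters left out ...]
38], [419.20001220703125, 154.60000610351562]]
gouge1_mid 0.6 657 [[71.0999984741211, 172.6999969482422], [81.5, 154.10000610351562], [118.5999984741211, 174.6999969482422], [108.19999694824219, 193.39999389648438]]
gouge1_mid 0.55 260 [[371.79998779296875, 195.5], [373.79998779296875, 186.5], [410.20001220703125, 194.60000610351562], [408.20001220703125, 203.60000610351562]]
gouge4_mid 0.75 4487 [[266.1000061035156, 175.89999389648438], [326.29998779296875, 168.3000030517578], [335.70001220703125, 243.5], [275.5, 251.10000610351562]]
gouge4_mid 0.63 311 [[375.6000061035156, 243.0], [378.79998779296875, 234.89999389648438], [416.6000061035156, 250.0], [413.29998779296875, 258.1000061035156]]
```

View pics/top1.png

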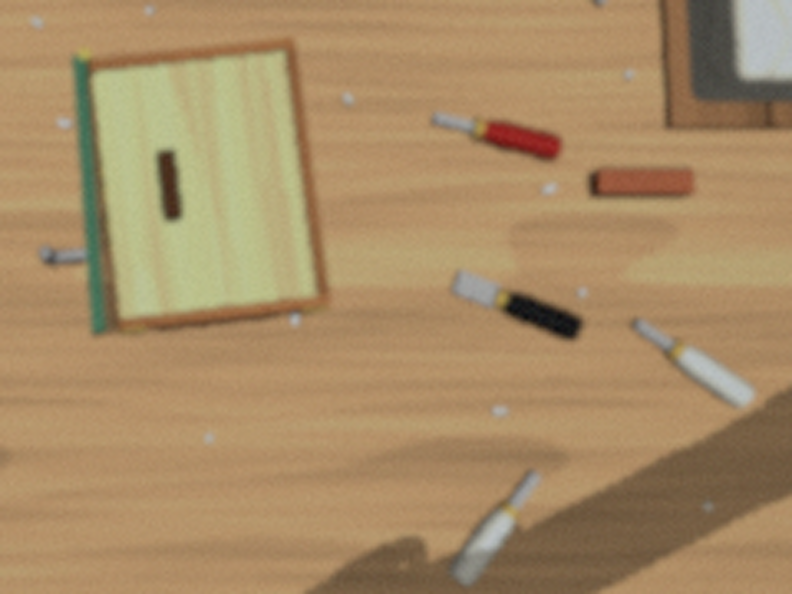

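```bash
cat >> h.py <<'E'
def chest_w(P,c):
    x,y,a=P; c=np.array(c,float).reshape(-1,3); o=c.copy()
    o[:,0]=x+np.cos(a)*c[:,0]-np.sin(a)*c[:,1]; o[:,1]=y+np.sin(a)*c[:,0]+np.cos(a)*c[:,1]; return o
E
python3 - <<'E'
from h import *
from scipy.optimize import least_squares
p=snapshot("top")
u=lambda l: np.array(l)/3.3+[240,155]
pts=[[.0925,.12,.088],[.0925,-.12,.088],[-.035,.03,.107],[-.035,-.03,.107]]
uv=u([[293,40],[328,302],[166,150],[173,219]])
f=lambda q:(pix(p,chest_w(q,pts))-uv).ravel()
s=least_squares(f,[.485,-.08,-1.5]); print(s.x,np.round(s.fun,1))
P=s.x
print("lid corners pred",np.round((pix(p,chest_w(P,[[-.0925,.12,.088],[-.0925,-.12,.088]]))-[240,155])*3.3))
h=ray(p,u([[46,255]])[0],.122); fe=[ray(p,u([q])[0],.1) for q in([80,57],[99,330])]
print("handle top",h,"door ends",fe)
hinge=chest_w(P,[[-.094,.122,.098]])[0];print("hinge",hinge)
# door angle from handle: at angle 0 the vector hinge->handle
for th in (0,.05,.1,.15,.2):
    v=[-.046,-.172,0]; c,si=np.cos(-th),np.sin(-th)
    hd=chest_w(P,[[-.094+c*v[0]-si*v[1],.122+si*v[0]+c*v[1],.122]]); print(th,hd,(pix(p,hd)-[240,155])*3.3)
for n,a,b in(("red",[433,118],[558,149]),("black",[457,281],[578,327])):
    A,B=ray(p,u([a])[0],.013),ray(p,u([b])[0],.013); print(n,A,B,(A+B)/2,np.linalg.norm(A-B),np.arctan2(*(A-B)[1::-1]))
E
```

```text
[ 0.48522989 -0.08759766 -1.45132316] [-0.  -0.8  0.6  1.2 -0.5 -0.1 -0.1 -0.3]
lid corners pred [[ 86.  61.]
 [118. 331.]]
handle top [0.41788971 0.05173734 0.122     ] door ends [array([0.59393496, 0.02402703, 0.1       ]), array([0.35550818, 0.0066906 , 0.1       ])]
hinge [0.59515644 0.02027334 0.098     ]
0 [[0.41889983 0.0454449  0.122     ]] [[ 53.45645303 253.82920161]]
0.05 [[0.42037816 0.0542226  0.122     ]] [[ 43.08153759 252.05460738]]
0.1 [[0.42229334 0.06291545 0.122     ]] [[ 32.81370633 249.76537737]]
0.15 [[0.42464059 0.07150171 0.122     ]] [[ 22.68005202 246.96779081]]
0.2 [[0.42741404 0.07995993 0.122     ]] [[ 12.70726628 243.66953666]]
red [ 0.55687134 -0.30679238  0.013     ] [ 0.5278107  -0.42336656  0.013     ] [ 0.54234102 -0.36507947  0.013     ] 0.12014183406087497 1.3264871592345953
black [ 0.40382524 -0.32473724  0.013     ] [ 0.36171637 -0.43525835  0.013     ] [ 0.38277081 -0.3799978   0.013     ] 0.11827118376199686 1.2067731415890155
```

Candidates: red (390,196) and black (397,247) match gouge1 and gouge4. The crop confirms their handle colours. The three white ones are look-alikes. The rubbing stone is at (434,210). Chest pose is about (0.485, -0.088, yaw -1.451), and the door is slightly ajar, about 0.04 rad. First I go above the handle.

```bash
cat >> h.py <<'E'
P=(.4852,-.0876,-1.4513)
def hand(th,z=.098):
    v=[-.046,-.172]; c,s=np.cos(-th),np.sin(-th)
    q=chest_w(P,[[-.094+c*v[0]-s*v[1],.122+s*v[0]+c*v[1],z]])[0]; return q
def plan(pos,yaw,start=None,n=None):
    """constant rows from start (pos,yaw) to target; tool pointing down"""
    if start is None:
        s=observe(); start=(np.array(s["eef_pos"]),s["eef_rot"][2])
    p0,y0=start; dy=(yaw-y0+np.pi)%(2*np.pi)-np.pi; D=np.array(pos)-p0
    n=n or int(max(np.ceil(np.linalg.norm(D)/.028),np.ceil(abs(dy)/.1),1))
    A=np.zeros((2,2))
    for k in range(n):
        a=y0+dy*k/n; A+=np.array([[np.cos(a),np.sin(a)],[np.sin(a),-np.cos(a)]])
    d=np.linalg.solve(A,D[:2])/.03
    print(f'n={n} dx {d[0]:.3f} dy {d[1]:.3f} dz {-D[2]/n/.03:.3f} wz {-dy/n/np.radians(6):.3f}')
    return (np.array(pos),yaw)
E
python3 - <<'E'
from h import *
g=hand(.04); print(g)
a=plan([g[0],g[1],.22],1.65)
a=plan([g[0],g[1],.082],1.65,a)
E
```

```text
[0.42001428 0.0524693  0.098     ]
n=25 dx 0.911 dy -0.301 dz 0.015 wz -0.479
n=5 dx 0.000 dy 0.000 dz 0.920 wz -0.000
```

```bash

python3 -m inch '[{"dx":0.91,"dy":-0.3,"wz":-0.48,"claw":-1},{"dx":0.91,"dy":-0.3,"wz":-0.48,"claw":-1},{"dx":0.91,"dy":-0.3,"wz":-0.48,"claw":-1},{"dx":0.91,"dy":-0.3,"wz":-0.48,"claw":-1},{"dx":0.91,"dy":-0.3,"wz":-0.48,"claw":-1}]' 40
for i in 1 2; do
python3 -m inch '[{"dx":0.91,"dy":-0.3,"wz":-0.48,"claw":-1},{"dx":0.91,"dy":-0.3,"wz":-0.48,"claw":-1},{"dx":0.91,"dy":-0.3,"wz":-0.48,"claw":-1},{"dx":0.91,"dy":-0.3,"wz":-0.48,"claw":-1},{"dx":0.91,"dy":-0.3,"wz":-0.48,"claw":-1}]'
done; python3 -c "from h import *;st()"
```

```text
2.1 [ 0.2513 -0.5995  0.2314] [ 3.141 -0.     0.397] [ 0.4 -0.  -0.5] 0.0854 0.0invalid input at $[0]: expected keys wx, wy, wz, dx, dy, dz, claw
invalid input at $[0]: expected keys wx, wy, wz, dx, dy, dz, claw
invalid input at $[0]: expected keys wx, wy, wz, dx, dy, dz, claw
```

```bash

python3 -m inch '[{"wx":0,"wy":0,"wz":-0.48,"dx":0.91,"dy":-0.3,"dz":0,"claw":-1},{"wx":0,"wy":0,"wz":-0.48,"dx":0.91,"dy":-0.3,"dz":0,"claw":-1},{"wx":0,"wy":0,"wz":-0.48,"dx":0.91,"dy":-0.3,"dz":0,"claw":-1},{"wx":0,"wy":0,"wz":-0.48,"dx":0.91,"dy":-0.3,"dz":0,"claw":-1},{"wx":0,"wy":0,"wz":-0.48,"dx":0.91,"dy":-0.3,"dz":0,"claw":-1}]' 40
python3 -m inch '[{"wx":0,"wy":0,"wz":-0.48,"dx":0.91,"dy":-0.3,"dz":0,"claw":-1},{"wx":0,"wy":0,"wz":-0.48,"dx":0.91,"dy":-0.3,"dz":0,"claw":-1},{"wx":0,"wy":0,"wz":-0.48,"dx":0.91,"dy":-0.3,"dz":0,"claw":-1},{"wx":0,"wy":0,"wz":-0.48,"dx":0.91,"dy":-0.3,"dz":0,"claw":-1},{"wx":0,"wy":0,"wz":-0.48,"dx":0.91,"dy":-0.3,"dz":0,"claw":-1}]'
python3 -m inch '[{"wx":0,"wy":0,"wz":-0.48,"dx":0.91,"dy":-0.3,"dz":0,"claw":-1},{"wx":0,"wy":0,"wz":-0.48,"dx":0.91,"dy":-0.3,"dz":0,"claw":-1},{"wx":0,"wy":0,"wz":-0.48,"dx":0.91,"dy":-0.3,"dz":0,"claw":-1},{"wx":0,"wy":0,"wz":-0.48,"dx":0.91,"dy":-0.3,"dz":0,"claw":-1},{"wx":0,"wy":0,"wz":-0.48,"dx":0.91,"dy":-0.3,"dz":0,"claw":-1}]'
python3 -c "
from h import *;st();plan([.419,.052,.22],1.65)"
```

```text
time: 2.52
eef_pos: [0.3505, -0.4941, 0.2314]
eef_rot: [3.141, -0.0, 0.651]
force: [1.0, 0.1, 0.6]
opening: 0.0852
grip_force: 0.0
time: 2.93
eef_pos: [0.4195, -0.3683, 0.2315]
eef_rot: [3.141, 0.0, 0.902]
force: [0.4, 0.3, 1.1]
opening: 0.0854
grip_force: 0.0
time: 3.35
eef_pos: [0.4549, -0.2293, 0.2315]
eef_rot: [3.141, 0.0, 1.154]
force: [-0.1, 0.1, 0.1]
opening: 0.0853
grip_force: 0.0
3.35 [ 0.4549 -0.2293  0.2315] [3.141 0.    1.154] [-0.1  0.1  0.1] 0.0853 0.0
n=11 dx 0.825 dy -0.272 dz 0.035 wz -0.431
```

```bash

python3 -m inch '[{"wx":0,"wy":0,"wz":-0.43,"dx":0.82,"dy":-0.27,"dz":0,"claw":-1},{"wx":0,"wy":0,"wz":-0.43,"dx":0.82,"dy":-0.27,"dz":0,"claw":-1},{"wx":0,"wy":0,"wz":-0.43,"dx":0.82,"dy":-0.27,"dz":0,"claw":-1},{"wx":0,"wy":0,"wz":-0.43,"dx":0.82,"dy":-0.27,"dz":0,"claw":-1},{"wx":0,"wy":0,"wz":-0.43,"dx":0.82,"dy":-0.27,"dz":0,"claw":-1}]'
python3 -m inch '[{"wx":0,"wy":0,"wz":-0.43,"dx":0.82,"dy":-0.27,"dz":0,"claw":-1},{"wx":0,"wy":0,"wz":-0.43,"dx":0.82,"dy":-0.27,"dz":0,"claw":-1},{"wx":0,"wy":0,"wz":-0.43,"dx":0.82,"dy":-0.27,"dz":0,"claw":-1},{"wx":0,"wy":0,"wz":-0.43,"dx":0.82,"dy":-0.27,"dz":0,"claw":-1},{"wx":0,"wy":0,"wz":-0.43,"dx":0.82,"dy":-0.27,"dz":0,"claw":-1}]'
python3 -m inch '[{"wx":0,"wy":0,"wz":-0.43,"dx":0.82,"dy":-0.27,"dz":0,"claw":-1},{"wx":0,"wy":0,"wz":0,"dx":0,"dy":0,"dz":0.9,"claw":-1},{"wx":0,"wy":0,"wz":0,"dx":0,"dy":0,"dz":0.9,"claw":-1},{"wx":0,"wy":0,"wz":0,"dx":0,"dy":0,"dz":0,"claw":-1}]'
python3 - <<'E'
from h import *
st();plan([.419,.052,.082],1.65)
p=snapshot("scene"); save(p,"s1",(220,150,360,270),5)
print((pix(p,hand(.04,.122))-[220,150])*5)
E
```

```text
time: 3.77
eef_pos: [0.4561, -0.1002, 0.2315]
eef_rot: [3.141, 0.0, 1.378]
force: [0.3, 0.8, 0.5]
opening: 0.0855
grip_force: 0.0
time: 4.18
eef_pos: [0.4284, 0.0261, 0.2315]
eef_rot: [3.141, 0.0, 1.603]
force: [0.2, 0.3, -0.6]
opening: 0.0852
grip_force: 0.0
time: 4.52
eef_pos: [0.4161, 0.0489, 0.1737]
eef_rot: [-3.133, 0.0, 1.648]
force: [-0.3, -0.7, -0.0]
opening: 0.0858
grip_force: 0.0
4.52 [0.4161 0.0489 0.1737] [-3.133  0.     1.648] [-0.3 -0.7 -0. ] 0.0858 0.0
n=4 dx 0.024 dy 0.026 dz 0.764 wz -0.006
[[411.10229504 253.9196062 ]]
```

View pics/s1.png

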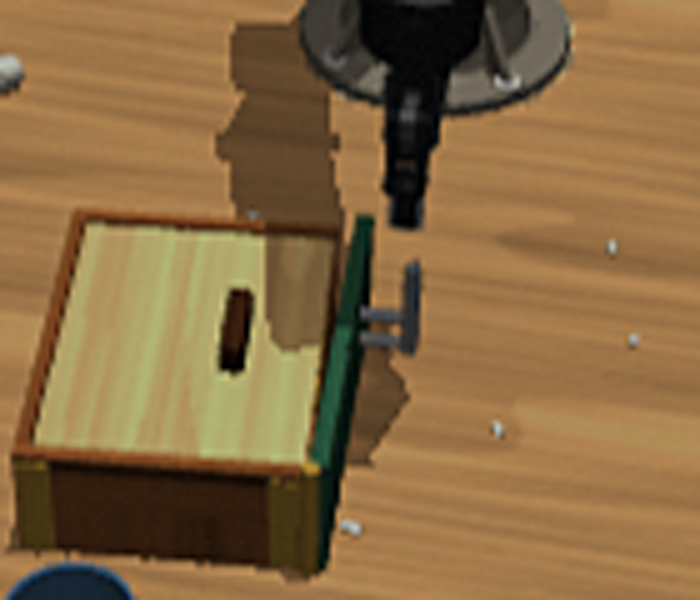

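Close view: bar top is at (413,264) in the crop against a prediction of (411,254). That is within a few mm, along the closing direction, so the grip will absorb it. I'll descend and grip.

```bash

python3 -m inch '[{"wx":0,"wy":0,"wz":0,"dx":0.04,"dy":0.05,"dz":0.76,"claw":-1},{"wx":0,"wy":0,"wz":0,"dx":0.04,"dy":0.05,"dz":0.76,"claw":-1},{"wx":0,"wy":0,"wz":0,"dx":0.02,"dy":0.04,"dz":0.76,"claw":-1},{"wx":0,"wy":0,"wz":0,"dx":0,"dy":0,"dz":0.76,"claw":-1},{"wx":0,"wy":0,"wz":0,"dx":0,"dy":0,"dz":0,"claw":-1}]'
python3 -m inch '[{"wx":0,"wy":0,"wz":0,"dx":0,"dy":0,"dz":0,"claw":0.4},{"wx":0,"wy":0,"wz":0,"dx":0,"dy":0,"dz":0,"claw":1},{"wx":0,"wy":0,"wz":0,"dx":0,"dy":0,"dz":0,"claw":1},{"wx":0,"wy":0,"wz":0,"dx":0,"dy":0,"dz":0,"claw":1},{"wx":0,"wy":0,"wz":0,"dx":0,"dy":0,"dz":0,"claw":1}]' 30
python3 -m inch '[{"wx":0,"wy":0,"wz":0,"dx":0,"dy":0,"dz":0,"claw":1},{"wx":0,"wy":0,"wz":0,"dx":0,"dy":0,"dz":0,"claw":1}]'
python3 - <<'E'
from h import *
s=observe();p0=np.array(s["eef_pos"]);y0=s["eef_rot"][2]
h=chest_w(P,[[-.094,.122,0]])[0][:2]; v=p0[:2]-h; print("r",np.linalg.norm(v))
th=1.72; c,si=np.cos(-th),np.sin(-th); t=h+[c*v[0]-si*v[1],si*v[0]+c*v[1]]
plan([*t,p0[2]],y0-th,(p0,y0),n=20); plan([*t,p0[2]],y0-th,(p0,y0),n=25)
E
```

```text
time: 4.98
eef_pos: [0.4221, 0.0517, 0.0842]
eef_rot: [-3.136, -0.0, 1.645]
force: [-1.1, -0.3, 0.4]
opening: 0.0853
grip_force: 0.0
time: 5.4
eef_pos: [0.4246, 0.0524, 0.0872]
eef_rot: [3.139, 0.0, 1.646]
force: [0.3, 0.3, 0.7]
opening: 0.0255
grip_force: 0.0
time: 5.57
eef_pos: [0.422, 0.0524, 0.0866]
eef_rot: [-3.138, 0.001, 1.646]
force: [-6.1, 0.8, 8.8]
opening: 0.0107
grip_force: 29.2
r 0.1760904813195592
n=20 dx 0.482 dy 0.150 dz -0.000 wz 0.821
n=25 dx 0.387 dy 0.117 dz -0.000 wz 0.657
```

```bash

python3 -m inch '[{"wx":0,"wy":0,"wz":0.66,"dx":0.39,"dy":0.12,"dz":0,"claw":1},{"wx":0,"wy":0,"wz":0.66,"dx":0.39,"dy":0.12,"dz":0,"claw":1},{"wx":0,"wy":0,"wz":0.66,"dx":0.39,"dy":0.12,"dz":0,"claw":1},{"wx":0,"wy":0,"wz":0.66,"dx":0.39,"dy":0.12,"dz":0,"claw":1},{"wx":0,"wy":0,"wz":0.66,"dx":0.39,"dy":0.12,"dz":0,"claw":1}]'
python3 -m inch '[{"wx":0,"wy":0,"wz":0.66,"dx":0.39,"dy":0.12,"dz":0,"claw":1},{"wx":0,"wy":0,"wz":0.66,"dx":0.39,"dy":0.12,"dz":0,"claw":1},{"wx":0,"wy":0,"wz":0.66,"dx":0.39,"dy":0.12,"dz":0,"claw":1},{"wx":0,"wy":0,"wz":0.66,"dx":0.39,"dy":0.12,"dz":0,"claw":1},{"wx":0,"wy":0,"wz":0.66,"dx":0.39,"dy":0.12,"dz":0,"claw":1}]'
python3 - <<'E'
from h import *
s=observe();p0=np.array(s["eef_pos"]);y0=s["eef_rot"][2]
h=chest_w(P,[[-.094,.122,0]])[0][:2]; v=p0[:2]-h; print("r",np.linalg.norm(v))
th=1.72-(1.646-y0); print("left",th);c,si=np.cos(-th),np.sin(-th); t=h+.176*np.array([c*v[0]-si*v[1],si*v[0]+c*v[1]])/np.linalg.norm(v)
plan([*t,p0[2]],y0-th,(p0,y0),n=15)
E
```

```text
time: 5.98
eef_pos: [0.4439, 0.1106, 0.0866]
eef_rot: [-3.139, 0.001, 1.297]
force: [-3.5, 0.7, 7.0]
opening: 0.0111
grip_force: 29.2
time: 6.4
eef_pos: [0.4841, 0.1575, 0.0866]
eef_rot: [-3.14, 0.0, 0.952]
force: [-2.7, 0.6, 5.0]
opening: 0.0108
grip_force: 29.3
r 0.17650198363451663
left 1.0263936990943372
n=15 dx 0.383 dy 0.122 dz -0.000 wz 0.653
```

Forces are small and the radius holds, so I continue the swing.

```bash

python3 -m inch '[{"wx":0,"wy":0,"wz":0.66,"dx":0.39,"dy":0.12,"dz":0,"claw":1},{"wx":0,"wy":0,"wz":0.66,"dx":0.39,"dy":0.12,"dz":0,"claw":1},{"wx":0,"wy":0,"wz":0.66,"dx":0.39,"dy":0.12,"dz":0,"claw":1},{"wx":0,"wy":0,"wz":0.66,"dx":0.39,"dy":0.12,"dz":0,"claw":1},{"wx":0,"wy":0,"wz":0.66,"dx":0.39,"dy":0.12,"dz":0,"claw":1}]'
python3 -m inch '[{"wx":0,"wy":0,"wz":0.66,"dx":0.39,"dy":0.12,"dz":0,"claw":1},{"wx":0,"wy":0,"wz":0.66,"dx":0.39,"dy":0.12,"dz":0,"claw":1},{"wx":0,"wy":0,"wz":0.66,"dx":0.39,"dy":0.12,"dz":0,"claw":1},{"wx":0,"wy":0,"wz":0.66,"dx":0.39,"dy":0.12,"dz":0,"claw":1},{"wx":0,"wy":0,"wz":0.66,"dx":0.39,"dy":0.12,"dz":0,"claw":1}]'
python3 -m inch '[{"wx":0,"wy":0,"wz":0.66,"dx":0.38,"dy":0.12,"dz":0,"claw":1},{"wx":0,"wy":0,"wz":0.66,"dx":0.38,"dy":0.12,"dz":0,"claw":1},{"wx":0,"wy":0,"wz":0.66,"dx":0.38,"dy":0.12,"dz":0,"claw":1},{"wx":0,"wy":0,"wz":0.66,"dx":0.38,"dy":0.12,"dz":0,"claw":1},{"wx":0,"wy":0,"wz":0,"dx":0,"dy":0,"dz":0,"claw":1}]'
python3 -m inch '[{"wx":0,"wy":0,"wz":0,"dx":0,"dy":0,"dz":0,"claw":0},{"wx":0,"wy":0,"wz":0,"dx":0,"dy":0,"dz":0,"claw":-0.3},{"wx":0,"wy":0,"wz":0,"dx":0,"dy":0,"dz":0,"claw":-0.3},{"wx":0,"wy":0,"wz":0,"dx":0,"dy":0,"dz":0,"claw":-0.3}]'
python3 -m inch '[{"wx":0,"wy":0,"wz":0,"dx":0,"dy":0,"dz":-0.8,"claw":-0.3},{"wx":0,"wy":0,"wz":0,"dx":0,"dy":0,"dz":-0.9,"claw":-0.3},{"wx":0,"wy":0,"wz":0,"dx":0,"dy":0,"dz":-0.9,"claw":-0.3}]'
python3 - <<'E'
from h import *
st(); s=observe(); a=(np.array(s["eef_pos"]),s["eef_rot"][2])
g=chest_w(P,[[-.035,0,.095]])[0];print(g)
a=plan([g[0],g[1],.165],P[2]+np.pi/2,a); plan([g[0],g[1],.09],P[2]+np.pi/2,a)
p=snapshot("top"); save(p,"t2",(210,110,350,270),4)
E
```

```text
time: 6.82
eef_pos: [0.5375, 0.1876, 0.0867]
eef_rot: [-3.14, 0.0, 0.607]
force: [-1.6, 1.6, 4.0]
opening: 0.011
grip_force: 29.3
time: 7.23
eef_pos: [0.5979, 0.1978, 0.0867]
eef_rot: [-3.14, 0.0, 0.261]
force: [-1.3, -0.5, 2.9]
opening: 0.0113
grip_force: 29.3
time: 7.65
eef_pos: [0.6476, 0.1904, 0.0867]
eef_rot: [-3.139, -0.004, -0.015]
force: [1.3, 2.7, 1.7]
opening: 0.0114
grip_force: 30.1
time: 7.98
eef_pos: [0.6441, 0.1891, 0.0859]
eef_rot: [3.141, 0.001, -0.012]
force: [0.5, 0.5, 0.3]
opening: 0.0554
grip_force: 0.0
time: 8.23
eef_pos: [0.6438, 0.189, 0.1642]
eef_rot: [3.14, 0.002, -0.012]
force: [-0.0, -0.5, 0.1]
opening: 0.0552
grip_force: 0.0
8.23 [0.6438 0.189  0.1642] [ 3.14e+00  2.00e-03 -1.20e-02] [-0.  -0.5  0.1] 0.0552 0.0
[ 0.48102758 -0.05284959  0.095     ]
n=11 dx -0.528 dy 0.709 dz -0.002 wz -0.114
n=3 dx 0.000 dy -0.000 dz 0.833 wz -0.000
```

View pics/t2.png

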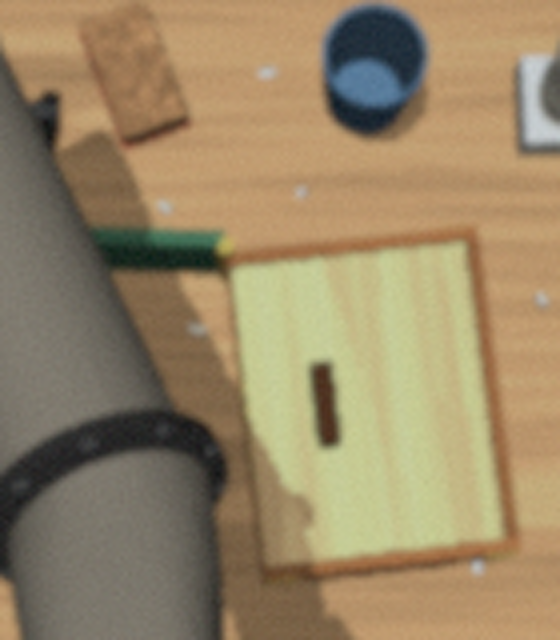

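The door is wide open: its green edge is at (165,250) in the crop, hinge at (225,245). Grip bar is centred at (324,404). Next I go to the bar.

```bash

python3 -m inch '[{"wx":0,"wy":0,"wz":-0.11,"dx":-0.53,"dy":0.71,"dz":0,"claw":-0.3},{"wx":0,"wy":0,"wz":-0.11,"dx":-0.53,"dy":0.71,"dz":0,"claw":-0.3},{"wx":0,"wy":0,"wz":-0.11,"dx":-0.53,"dy":0.71,"dz":0,"claw":-0.3},{"wx":0,"wy":0,"wz":-0.11,"dx":-0.53,"dy":0.71,"dz":0,"claw":-0.3},{"wx":0,"wy":0,"wz":-0.11,"dx":-0.53,"dy":0.71,"dz":0,"claw":-0.3}]'
python3 -m inch '[{"wx":0,"wy":0,"wz":-0.11,"dx":-0.53,"dy":0.71,"dz":0,"claw":-0.3},{"wx":0,"wy":0,"wz":-0.11,"dx":-0.53,"dy":0.71,"dz":0,"claw":-0.3},{"wx":0,"wy":0,"wz":-0.11,"dx":-0.53,"dy":0.71,"dz":0,"claw":-0.3},{"wx":0,"wy":0,"wz":-0.11,"dx":-0.53,"dy":0.71,"dz":0,"claw":-0.3},{"wx":0,"wy":0,"wz":-0.11,"dx":-0.53,"dy":0.71,"dz":0,"claw":-0.3}]'
python3 -m inch '[{"wx":0,"wy":0,"wz":-0.11,"dx":-0.53,"dy":0.71,"dz":0,"claw":-0.3},{"wx":0,"wy":0,"wz":0,"dx":0,"dy":0,"dz":0,"claw":-0.3},{"wx":0,"wy":0,"wz":0,"dx":0,"dy":0,"dz":0,"claw":-0.3}]'
python3 - <<'E'
from h import *
st(); p=snapshot("top"); print(ray(p,(291,211),.107)); plan([.481,-.053,.09],.12,n=4)
E
```

```text
time: 8.7
eef_pos: [0.5651, 0.0811, 0.164]
eef_rot: [3.141, 0.0, 0.046]
force: [-0.2, 0.2, 0.7]
opening: 0.0555
grip_force: 0.0
time: 9.12
eef_pos: [0.4931, -0.0305, 0.1641]
eef_rot: [3.141, 0.0, 0.104]
force: [0.8, -0.1, -0.4]
opening: 0.0555
grip_force: 0.0
time: 9.37
eef_pos: [0.4798, -0.0539, 0.1641]
eef_rot: [3.141, 0.0, 0.111]
force: [0.3, 1.1, -0.3]
opening: 0.0552
grip_force: 0.0
9.37 [ 0.4798 -0.0539  0.1641] [3.141 0.    0.111] [ 0.3  1.1 -0.3] 0.0552 0.0
[ 0.48010546 -0.05269554  0.107     ]
n=4 dx 0.002 dy 0.006 dz 0.619 wz -0.016
```

```bash

python3 -m inch '[{"wx":0,"wy":0,"wz":-0.05,"dx":0.01,"dy":-0.02,"dz":0.7,"claw":-0.3},{"wx":0,"wy":0,"wz":0,"dx":0.01,"dy":0,"dz":0.7,"claw":-0.3},{"wx":0,"wy":0,"wz":0,"dx":0,"dy":0,"dz":0.7,"claw":-0.3},{"wx":0,"wy":0,"wz":0,"dx":0,"dy":0,"dz":0.3,"claw":-0.3},{"wx":0,"wy":0,"wz":0,"dx":0,"dy":0,"dz":0,"claw":-0.3}]'
python3 -m inch '[{"wx":0,"wy":0,"wz":0,"dx":0,"dy":0,"dz":0,"claw":0.4},{"wx":0,"wy":0,"wz":0,"dx":0,"dy":0,"dz":0,"claw":1},{"wx":0,"wy":0,"wz":0,"dx":0,"dy":0,"dz":0,"claw":1},{"wx":0,"wy":0,"wz":0,"dx":0,"dy":0,"dz":0,"claw":1},{"wx":0,"wy":0,"wz":0,"dx":0,"dy":0,"dz":0,"claw":1}]' 60
python3 -m inch '[{"wx":0,"wy":0,"wz":0,"dx":0,"dy":-0.2,"dz":0,"claw":1},{"wx":0,"wy":0,"wz":0,"dx":0,"dy":-0.2,"dz":0,"claw":1},{"wx":0,"wy":0,"wz":0,"dx":0,"dy":-0.2,"dz":0,"claw":1},{"wx":0,"wy":0,"wz":0,"dx":0,"dy":-0.2,"dz":0,"claw":1}]'
```

```text
time: 9.83
eef_pos: [0.48, -0.0503, 0.0901]
eef_rot: [-3.14, 0.004, 0.122]
force: [-0.2, 0.2, -0.5]
opening: 0.0558
grip_force: 0.0
time: 10.25
eef_pos: [0.4826, -0.0517, 0.0936]
eef_rot: [3.141, -0.003, 0.119]
force: [-0.8, -0.2, 6.8]
opening: 0.0142
grip_force: 60.6
time: 10.58
eef_pos: [0.4799, -0.029, 0.0935]
eef_rot: [3.14, -0.003, 0.118]
force: [-0.1, -2.0, 6.0]
opening: 0.0146
grip_force: 60.7
```

```bash

python3 -m inch '[{"wx":0,"wy":0,"wz":0,"dx":0,"dy":-0.5,"dz":0,"claw":1},{"wx":0,"wy":0,"wz":0,"dx":0,"dy":-0.5,"dz":0,"claw":1},{"wx":0,"wy":0,"wz":0,"dx":0,"dy":-0.5,"dz":0,"claw":1},{"wx":0,"wy":0,"wz":0,"dx":0,"dy":-0.5,"dz":0,"claw":1}]'
python3 -m inch '[{"wx":0,"wy":0,"wz":0,"dx":0,"dy":-0.5,"dz":0,"claw":1},{"wx":0,"wy":0,"wz":0,"dx":0,"dy":-0.5,"dz":0,"claw":1},{"wx":0,"wy":0,"wz":0,"dx":0,"dy":-0.5,"dz":0,"claw":1},{"wx":0,"wy":0,"wz":0,"dx":0,"dy":-0.5,"dz":0,"claw":1},{"wx":0,"wy":0,"wz":0,"dx":0,"dy":-0.2,"dz":0,"claw":1}]'
python3 -m inch '[{"wx":0,"wy":0,"wz":0,"dx":0,"dy":0,"dz":0,"claw":1},{"wx":0,"wy":0,"wz":0,"dx":0,"dy":0,"dz":0,"claw":1}]'
```

```text
time: 10.92
eef_pos: [0.4728, 0.0315, 0.0935]
eef_rot: [3.14, -0.003, 0.118]
force: [0.2, -2.9, 5.7]
opening: 0.0143
grip_force: 60.7
time: 11.33
eef_pos: [0.4648, 0.0993, 0.0935]
eef_rot: [-3.141, -0.004, 0.121]
force: [-0.1, -1.5, 6.0]
opening: 0.0145
grip_force: 60.7
time: 11.5
eef_pos: [0.4648, 0.0992, 0.0935]
eef_rot: [-3.14, -0.003, 0.121]
force: [0.1, 1.1, 6.6]
opening: 0.0145
grip_force: 60.7
```

```bash

python3 -m inch '[{"wx":0,"wy":0,"wz":0,"dx":0,"dy":0,"dz":0,"claw":0.2},{"wx":0,"wy":0,"wz":0,"dx":0,"dy":0,"dz":0,"claw":0.1},{"wx":0,"wy":0,"wz":0,"dx":0,"dy":0,"dz":0,"claw":0.1},{"wx":0,"wy":0,"wz":0,"dx":0,"dy":0,"dz":-0.8,"claw":0.1},{"wx":0,"wy":0,"wz":0,"dx":0,"dy":0,"dz":-0.8,"claw":0.1}]'
python3 -m inch '[{"wx":0,"wy":0,"wz":0,"dx":0,"dy":0,"dz":-0.8,"claw":0},{"wx":0,"wy":0,"wz":0,"dx":0,"dy":0,"dz":0,"claw":0}]'
cat >> h.py <<'E'
def gouges(tag=None,labels=("gouge1_mid","gouge4_mid")):
    p=snapshot("top"); hsv=cv2.cvtColor(p["color"],cv2.COLOR_RGB2HSV)
    for l in labels:
        for d in silhouettes(p,l)[:6]:
            m=d["mask"]; n=m.sum()
            if not 100<n<500: continue
            ys,xs=np.nonzero(m); W=np.array([ray(p,(x,y),.013)[:2] for x,y in zip(xs,ys)])
            (cx,cy),(w,h),_=cv2.minAreaRect(np.float32(W)*1000); u=np.linalg.svd(W-W.mean(0))[2][0]
            col=np.median(p["color"][m],0); sat=np.median(hsv[m],0)
            b=hsv[m][:,1]<70; t=(W-W.mean(0))@u
            if b.any() and t[b].mean()<t.mean(): u=-u
            print(l,round(d["confidence"],2),n,"rgb",col,"hsv",sat,"mid",np.round([cx/1000,cy/1000],3),"size",round(w),round(h),"ang",round(np.arctan2(u[1],u[0]),2))
    return p
E
python3 - <<'E'
from h import *
st(); p=gouges(); save(p,"t3")
E
```

```text
time: 11.92
eef_pos: [0.4618, 0.0966, 0.1391]
eef_rot: [3.141, 0.005, 0.119]
force: [0.2, -0.5, 0.8]
opening: 0.0383
grip_force: 0.0
time: 12.08
eef_pos: [0.4665, 0.098, 0.1682]
eef_rot: [-3.141, -0.008, 0.119]
force: [0.8, 0.6, 1.1]
opening: 0.0427
grip_force: 0.0
12.08 [0.4665 0.098  0.1682] [-3.141 -0.008  0.119] [0.8 0.6 1.1] 0.0427 0.0
gouge1_mid 0.85 308 rgb [175.  167.  158.5] hsv [ 24.   16.  175.5] mid [ 0.185 -0.35 ] size 29 122 ang 2.45
gouge1_mid 0.75 200 rgb [150.5  45.   39. ] hsv [  2.  186.5 150.5] mid [ 0.544 -0.366] size 112 22 ang 1.31
gouge1_mid 0.63 274 rgb [178.5 171.5 159. ] hsv [ 25.  15. 179.] mid [ 0.334 -0.537] size 122 27 ang -2.18
gouge1_mid 0.58 289 rgb [179. 165. 151.] hsv [ 23.  19. 180.] mid [ 0.722 -0.435] size 118 31 ang 0.6
gouge1_mid 0.22 414 rgb [186. 186. 178.] hsv [ 39.  12. 187.] mid [0.365 0.486] size 67 57 ang -2.87
gouge4_mid 0.58 316 rgb [94.5 76.5 54. ] hsv [19.  41.  94.5] mid [ 0.383 -0.377] size 122 27 ang 1.19
gouge4_mid 0.33 253 rgb [158.  94.  66.] hsv [  9. 149. 158.] mid [ 0.497 -0.496] size 25 94 ang -1.59
```

View pics/t3.png

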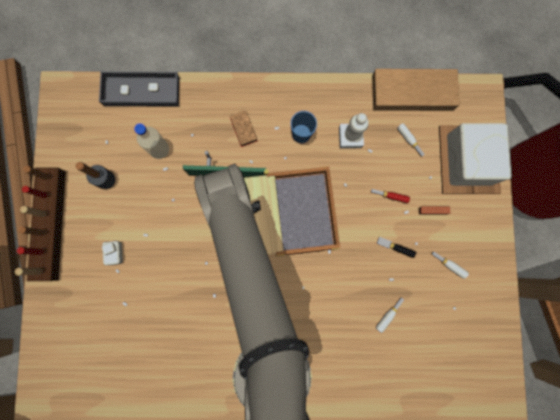

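The lid is open, with the grey floor visible at (303,212). The red and black gouges haven't moved. Next, the red one.

```bash
python3 - <<'E'
from h import *
a=plan([.543,-.365,.14],1.32)
E
```

```text
n=17 dx -0.479 dy 0.851 dz 0.046 wz -0.675
```

```bash

python3 -m inch '[{"wx":0,"wy":0,"wz":-0.68,"dx":-0.48,"dy":0.85,"dz":0,"claw":-0.3},{"wx":0,"wy":0,"wz":-0.68,"dx":-0.48,"dy":0.85,"dz":0,"claw":-0.3},{"wx":0,"wy":0,"wz":-0.68,"dx":-0.48,"dy":0.85,"dz":0,"claw":-0.3},{"wx":0,"wy":0,"wz":-0.68,"dx":-0.48,"dy":0.85,"dz":0,"claw":-0.3},{"wx":0,"wy":0,"wz":-0.68,"dx":-0.48,"dy":0.85,"dz":0,"claw":-0.3}]'
python3 -m inch '[{"wx":0,"wy":0,"wz":-0.68,"dx":-0.48,"dy":0.85,"dz":0,"claw":-0.3},{"wx":0,"wy":0,"wz":-0.68,"dx":-0.48,"dy":0.85,"dz":0,"claw":-0.3},{"wx":0,"wy":0,"wz":-0.68,"dx":-0.48,"dy":0.85,"dz":0,"claw":-0.3},{"wx":0,"wy":0,"wz":-0.68,"dx":-0.48,"dy":0.85,"dz":0,"claw":-0.3},{"wx":0,"wy":0,"wz":-0.68,"dx":-0.48,"dy":0.85,"dz":0,"claw":-0.3}]'
python3 -m inch '[{"wx":0,"wy":0,"wz":-0.68,"dx":-0.48,"dy":0.85,"dz":0,"claw":-0.3},{"wx":0,"wy":0,"wz":-0.68,"dx":-0.48,"dy":0.85,"dz":0.2,"claw":-0.3},{"wx":0,"wy":0,"wz":-0.68,"dx":-0.48,"dy":0.85,"dz":0.2,"claw":-0.3},{"wx":0,"wy":0,"wz":-0.68,"dx":-0.48,"dy":0.85,"dz":0.2,"claw":-0.3},{"wx":0,"wy":0,"wz":-0.68,"dx":-0.48,"dy":0.85,"dz":0.2,"claw":-0.3}]'
python3 -m inch '[{"wx":0,"wy":0,"wz":-0.68,"dx":-0.48,"dy":0.85,"dz":0,"claw":-0.3},{"wx":0,"wy":0,"wz":-0.68,"dx":-0.48,"dy":0.85,"dz":0,"claw":-0.3},{"wx":0,"wy":0,"wz":0,"dx":0,"dy":0,"dz":0,"claw":-0.3},{"wx":0,"wy":0,"wz":0,"dx":0,"dy":0,"dz":0,"claw":-0.3}]'
python3 - <<'E'
from h import *
st(); p=gouges(); 
plan([.543,-.365,.003],1.32)
E
```

```text
time: 12.65
eef_pos: [0.425, -0.045, 0.1626]
eef_rot: [-3.14, 0.003, 0.479]
force: [0.0, 0.3, -0.5]
opening: 0.0556
grip_force: 0.0
time: 13.07
eef_pos: [0.4405, -0.1899, 0.1625]
eef_rot: [-3.139, 0.002, 0.834]
force: [0.0, -0.2, -0.3]
opening: 0.0556
grip_force: 0.0
time: 13.48
eef_pos: [0.5056, -0.3205, 0.1377]
eef_rot: [-3.138, 0.0, 1.19]
force: [-0.6, -1.4, -0.3]
opening: 0.0555
grip_force: 0.0
time: 13.82
eef_pos: [0.5441, -0.3642, 0.1376]
eef_rot: [-3.138, -0.001, 1.328]
force: [-0.1, 0.9, 0.2]
opening: 0.0555
grip_force: 0.0
13.82 [ 0.5441 -0.3642  0.1376] [-3.138e+00 -1.000e-03  1.328e+00] [-0.1  0.9  0.2] 0.0555 0.0
gouge1_mid 0.83 254 rgb [186.5 180.5 164.5] hsv [ 25.  16. 188.] mid [ 0.724 -0.434] size 113 29 ang 0.62
gouge1_mid 0.62 162 rgb [109.5  61.   42.5] hsv [  8.5 152.  109.5] mid [ 0.547 -0.348] size 87 25 ang 1.3
gouge4_mid 0.48 257 rgb [111.  96.  64.] hsv [ 18.  41. 111.] mid [ 0.388 -0.366] size 98 26 ang 1.17
n=5 dx -0.020 dy -0.001 dz 0.907 wz 0.020
```

```bash

python3 -m inch '[{"wx":0,"wy":0,"wz":0,"dx":-0.02,"dy":0,"dz":0.95,"claw":-0.3},{"wx":0,"wy":0,"wz":0,"dx":-0.02,"dy":0,"dz":0.95,"claw":-0.3},{"wx":0,"wy":0,"wz":0,"dx":0,"dy":0,"dz":0.95,"claw":-0.3},{"wx":0,"wy":0,"wz":0,"dx":0,"dy":0,"dz":0.95,"claw":-0.3},{"wx":0,"wy":0,"wz":0,"dx":0,"dy":0,"dz":0.6,"claw":-0.3}]'
python3 -m inch '[{"wx":0,"wy":0,"wz":0,"dx":0,"dy":0,"dz":0,"claw":-0.2},{"wx":0,"wy":0,"wz":0,"dx":0,"dy":0,"dz":0,"claw":1},{"wx":0,"wy":0,"wz":0,"dx":0,"dy":0,"dz":0,"claw":1},{"wx":0,"wy":0,"wz":0,"dx":0,"dy":0,"dz":0,"claw":1},{"wx":0,"wy":0,"wz":0,"dx":0,"dy":0,"dz":0,"claw":1}]' 70
python3 -m inch '[{"wx":0,"wy":0,"wz":0,"dx":0,"dy":0,"dz":-0.6,"claw":1},{"wx":0,"wy":0,"wz":0,"dx":0,"dy":0,"dz":-0.9,"claw":1},{"wx":0,"wy":0,"wz":0,"dx":0,"dy":0,"dz":-0.9,"claw":1},{"wx":0,"wy":0,"wz":0,"dx":0,"dy":0,"dz":-0.9,"claw":1},{"wx":0,"wy":0,"wz":0,"dx":0,"dy":0,"dz":-0.9,"claw":1}]'
python3 - <<'E'
from h import *
st()
g=chest_w(P,[[.042,0,.14]])[0]; print(g)
plan(g,.12)
E
```

```text
time: 14.38
eef_pos: [0.5425, -0.3625, 0.0054]
eef_rot: [-3.137, -0.001, 1.331]
force: [-0.9, 0.6, 0.1]
opening: 0.0554
grip_force: 0.0
time: 14.8
eef_pos: [0.546, -0.3653, 0.0103]
eef_rot: [3.138, 0.001, 1.33]
force: [-0.3, 0.9, 2.4]
opening: 0.0242
grip_force: 71.4
time: 15.22
eef_pos: [0.5447, -0.3648, 0.1362]
eef_rot: [3.141, 0.0, 1.33]
force: [0.3, -0.3, -1.4]
opening: 0.0242
grip_force: 70.8
15.22 [ 0.5447 -0.3648  0.1362] [3.141 0.    1.33 ] [ 0.3 -0.3 -1.4] 0.0242 70.8
[ 0.49020691 -0.12930049  0.14      ]
n=13 dx 0.341 dy -0.564 dz -0.010 wz 0.889
```

```bash

python3 -m inch '[{"wx":0,"wy":0,"wz":0.89,"dx":0.34,"dy":-0.56,"dz":0,"claw":1},{"wx":0,"wy":0,"wz":0.89,"dx":0.34,"dy":-0.56,"dz":0,"claw":1},{"wx":0,"wy":0,"wz":0.89,"dx":0.34,"dy":-0.56,"dz":0,"claw":1},{"wx":0,"wy":0,"wz":0.89,"dx":0.34,"dy":-0.56,"dz":0,"claw":1},{"wx":0,"wy":0,"wz":0.89,"dx":0.34,"dy":-0.56,"dz":0,"claw":1}]'
python3 -m inch '[{"wx":0,"wy":0,"wz":0.89,"dx":0.34,"dy":-0.56,"dz":0,"claw":1},{"wx":0,"wy":0,"wz":0.89,"dx":0.34,"dy":-0.56,"dz":0,"claw":1},{"wx":0,"wy":0,"wz":0.89,"dx":0.34,"dy":-0.56,"dz":0,"claw":1},{"wx":0,"wy":0,"wz":0.89,"dx":0.34,"dy":-0.56,"dz":0,"claw":1},{"wx":0,"wy":0,"wz":0.89,"dx":0.34,"dy":-0.56,"dz":0,"claw":1}]'
python3 -m inch '[{"wx":0,"wy":0,"wz":0.89,"dx":0.34,"dy":-0.56,"dz":0,"claw":1},{"wx":0,"wy":0,"wz":0.89,"dx":0.34,"dy":-0.56,"dz":0,"claw":1},{"wx":0,"wy":0,"wz":0.89,"dx":0.34,"dy":-0.56,"dz":0,"claw":1},{"wx":0,"wy":0,"wz":0,"dx":0,"dy":0,"dz":0,"claw":1},{"wx":0,"wy":0,"wz":0,"dx":0,"dy":0,"dz":0,"claw":1}]'
python3 - <<'E'
from h import *
st()
g=chest_w(P,[[.042,0,.056]])[0]
plan(g,.12,n=4)
E
```

```text
time: 15.63
eef_pos: [0.489, -0.2841, 0.1349]
eef_rot: [3.14, -0.0, 0.858]
force: [0.4, 0.1, -1.7]
opening: 0.0243
grip_force: 70.7
time: 16.05
eef_pos: [0.4767, -0.187, 0.1349]
eef_rot: [3.141, -0.001, 0.393]
force: [0.8, 0.3, -1.5]
opening: 0.0241
grip_force: 74.0
time: 16.47
eef_pos: [0.4917, -0.1295, 0.1348]
eef_rot: [3.141, -0.002, 0.122]
force: [0.0, -1.5, -1.1]
opening: 0.0243
grip_force: 74.2
16.47 [ 0.4917 -0.1295  0.1348] [ 3.141e+00 -2.000e-03  1.220e-01] [ 0.  -1.5 -1.1] 0.0243 74.2
n=4 dx -0.012 dy -0.003 dz 0.657 wz 0.006
```

```bash

python3 -m inch '[{"wx":0,"wy":0,"wz":0,"dx":-0.01,"dy":0,"dz":0.65,"claw":1},{"wx":0,"wy":0,"wz":0,"dx":-0.01,"dy":0,"dz":0.65,"claw":1},{"wx":0,"wy":0,"wz":0,"dx":0,"dy":0,"dz":0.65,"claw":1},{"wx":0,"wy":0,"wz":0,"dx":0,"dy":0,"dz":0.65,"claw":1},{"wx":0,"wy":0,"wz":0,"dx":0,"dy":0,"dz":0,"claw":1}]'
python3 -m inch '[{"wx":0,"wy":0,"wz":0,"dx":0,"dy":0,"dz":0,"claw":1},{"wx":0,"wy":0,"wz":0,"dx":0,"dy":0,"dz":0,"claw":0.3},{"wx":0,"wy":0,"wz":0,"dx":0,"dy":0,"dz":0,"claw":0},{"wx":0,"wy":0,"wz":0,"dx":0,"dy":0,"dz":0,"claw":0},{"wx":0,"wy":0,"wz":0,"dx":0,"dy":0,"dz":0,"claw":0}]'
python3 -m inch '[{"wx":0,"wy":0,"wz":0,"dx":0,"dy":0,"dz":-0.7,"claw":0},{"wx":0,"wy":0,"wz":0,"dx":0,"dy":0,"dz":-0.7,"claw":0},{"wx":0,"wy":0,"wz":0,"dx":0,"dy":0,"dz":-0.7,"claw":0},{"wx":0,"wy":0,"wz":0,"dx":0,"dy":0,"dz":-0.7,"claw":0}]'
python3 - <<'E'
from h import *
st()
p=gouges(); save(p,"t4",(230,140,450,300),3.5)
plan([.383,-.378,.14],1.19)
E
```

```text
time: 16.88
eef_pos: [0.4899, -0.132, 0.0548]
eef_rot: [3.141, 0.001, 0.117]
force: [0.3, 0.2, -0.9]
opening: 0.0243
grip_force: 78.0
time: 17.3
eef_pos: [0.4909, -0.131, 0.0567]
eef_rot: [3.141, -0.001, 0.118]
force: [0.2, 0.6, -0.2]
opening: 0.0428
grip_force: 0.0
time: 17.63
eef_pos: [0.4904, -0.1307, 0.1413]
eef_rot: [3.141, -0.0, 0.119]
force: [0.4, -0.6, 0.5]
opening: 0.043
grip_force: 0.0
17.63 [ 0.4904 -0.1307  0.1413] [ 3.141 -0.     0.119] [ 0.4 -0.6  0.5] 0.043 0.0
gouge1_mid 0.75 274 rgb [177.5 167.  152. ] hsv [ 24.5  17.  178. ] mid [ 0.723 -0.435] size 119 29 ang 0.61
gouge1_mid 0.7 246 rgb [180. 177. 166.] hsv [ 30.   13.  180.5] mid [ 0.332 -0.537] size 120 25 ang -2.18
gouge1_mid 0.66 284 rgb [178. 173. 163.] hsv [ 26.5  14.5 178.5] mid [ 0.185 -0.352] size 27 120 ang 2.46
gouge4_mid 0.73 267 rgb [73. 57. 41.] hsv [20. 33. 73.] mid [ 0.385 -0.376] size 120 24 ang 1.18
n=11 dx -0.732 dy 0.448 dz 0.006 wz -0.930
```

View pics/t4.png

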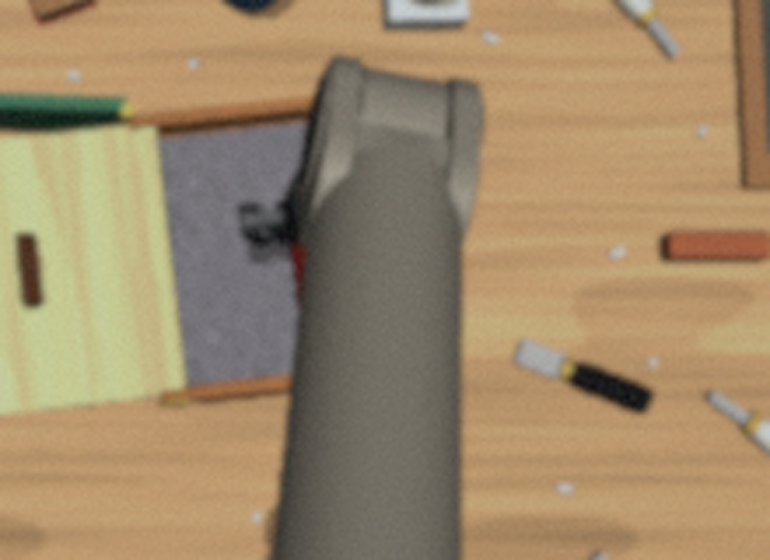

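Red lies in the chest (red visible beside the arm at (298,272)). The black gouge is still at (0.384,-0.377). I'll fetch it.

```bash

python3 -m inch '[{"wx":0,"wy":0,"wz":-0.93,"dx":-0.73,"dy":0.45,"dz":0,"claw":-0.3},{"wx":0,"wy":0,"wz":-0.93,"dx":-0.73,"dy":0.45,"dz":0,"claw":-0.3},{"wx":0,"wy":0,"wz":-0.93,"dx":-0.73,"dy":0.45,"dz":0,"claw":-0.3},{"wx":0,"wy":0,"wz":-0.93,"dx":-0.73,"dy":0.45,"dz":0,"claw":-0.3},{"wx":0,"wy":0,"wz":-0.93,"dx":-0.73,"dy":0.45,"dz":0,"claw":-0.3}]'
python3 -m inch '[{"wx":0,"wy":0,"wz":-0.93,"dx":-0.73,"dy":0.45,"dz":0,"claw":-0.3},{"wx":0,"wy":0,"wz":-0.93,"dx":-0.73,"dy":0.45,"dz":0,"claw":-0.3},{"wx":0,"wy":0,"wz":-0.93,"dx":-0.73,"dy":0.45,"dz":0,"claw":-0.3},{"wx":0,"wy":0,"wz":-0.93,"dx":-0.73,"dy":0.45,"dz":0,"claw":-0.3},{"wx":0,"wy":0,"wz":-0.93,"dx":-0.73,"dy":0.45,"dz":0,"claw":-0.3}]'
python3 -m inch '[{"wx":0,"wy":0,"wz":-0.93,"dx":-0.73,"dy":0.45,"dz":0,"claw":-0.3},{"wx":0,"wy":0,"wz":0,"dx":0,"dy":0,"dz":0,"claw":-0.3},{"wx":0,"wy":0,"wz":0,"dx":0,"dy":0,"dz":0,"claw":-0.3}]'
python3 - <<'E'
from h import *
st(); p=gouges()
plan([.384,-.377,.005],1.19,n=5)
E
```

```text
time: 18.2
eef_pos: [0.4059, -0.2278, 0.139]
eef_rot: [-3.14, 0.001, 0.611]
force: [0.6, -0.6, -0.3]
opening: 0.0558
grip_force: 0.0
time: 18.62
eef_pos: [0.3786, -0.3527, 0.139]
eef_rot: [-3.139, -0.0, 1.097]
force: [0.3, -0.0, -0.2]
opening: 0.0552
grip_force: 0.0
time: 18.87
eef_pos: [0.3811, -0.3785, 0.1389]
eef_rot: [-3.14, -0.0, 1.186]
force: [-0.8, -0.2, 0.7]
opening: 0.0554
grip_force: 0.0
18.87 [ 0.3811 -0.3785  0.1389] [-3.14  -0.     1.186] [-0.8 -0.2  0.7] 0.0554 0.0
gouge1_mid 0.72 255 rgb [178. 170. 157.] hsv [ 25.  17. 179.] mid [ 0.722 -0.433] size 116 29 ang 0.61
gouge1_mid 0.56 295 rgb [179. 170. 162.] hsv [ 26.  16. 180.] mid [ 0.185 -0.351] size 30 120 ang 2.45
gouge1_mid 0.52 240 rgb [149.  45.  44.] hsv [  1. 175. 149.] mid [ 0.498 -0.136] size 117 25 ang 0.12
gouge4_mid 0.75 231 rgb [100.  82.  49.] hsv [ 20.  44. 100.] mid [ 0.387 -0.369] size 99 23 ang 1.2
n=5 dx -0.001 dy 0.014 dz 0.896 wz 0.001
```

```bash

python3 -m inch '[{"wx":0,"wy":0,"wz":0,"dx":0.01,"dy":0.03,"dz":0.95,"claw":-0.3},{"wx":0,"wy":0,"wz":0,"dx":0,"dy":0.03,"dz":0.95,"claw":-0.3},{"wx":0,"wy":0,"wz":0,"dx":0,"dy":0,"dz":0.95,"claw":-0.3},{"wx":0,"wy":0,"wz":0,"dx":0,"dy":0,"dz":0.95,"claw":-0.3},{"wx":0,"wy":0,"wz":0,"dx":0,"dy":0,"dz":0.65,"claw":-0.3}]'
python3 -m inch '[{"wx":0,"wy":0,"wz":0,"dx":0,"dy":0,"dz":0,"claw":-0.2},{"wx":0,"wy":0,"wz":0,"dx":0,"dy":0,"dz":0,"claw":1},{"wx":0,"wy":0,"wz":0,"dx":0,"dy":0,"dz":0,"claw":1},{"wx":0,"wy":0,"wz":0,"dx":0,"dy":0,"dz":0,"claw":1},{"wx":0,"wy":0,"wz":0,"dx":0,"dy":0,"dz":0,"claw":1}]' 80
python3 -m inch '[{"wx":0,"wy":0,"wz":0,"dx":0,"dy":0,"dz":-0.6,"claw":1},{"wx":0,"wy":0,"wz":0,"dx":0,"dy":0,"dz":-0.9,"claw":1},{"wx":0,"wy":0,"wz":0,"dx":0,"dy":0,"dz":-0.9,"claw":1},{"wx":0,"wy":0,"wz":0,"dx":0,"dy":0,"dz":-0.9,"claw":1},{"wx":0,"wy":0,"wz":0,"dx":0,"dy":0,"dz":-0.9,"claw":1}]'
python3 - <<'E'
from h import *
st()
g=chest_w(P,[[-.022,0,.136]])[0]; print(g)
plan(g,.12)
E
```

```text
time: 19.43
eef_pos: [0.3833, -0.3755, 0.0043]
eef_rot: [-3.139, -0.002, 1.191]
force: [-0.6, 0.5, 0.2]
opening: 0.0555
grip_force: 0.0
time: 19.85
eef_pos: [0.3851, -0.3787, 0.0083]
eef_rot: [3.139, 0.001, 1.19]
force: [-0.4, 1.5, 2.9]
opening: 0.024
grip_force: 79.9
time: 20.27
eef_pos: [0.3839, -0.3782, 0.1346]
eef_rot: [3.14, 0.0, 1.189]
force: [0.1, 0.8, -2.1]
opening: 0.0243
grip_force: 79.2
20.27 [ 0.3839 -0.3782  0.1346] [3.14  0.    1.189] [ 0.1  0.8 -2.1] 0.0243 79.2
[ 0.48257733 -0.06575689  0.136     ]
n=12 dx 0.806 dy -0.512 dz -0.004 wz 0.851
```

```bash

python3 -m inch '[{"wx":0,"wy":0,"wz":0.85,"dx":0.81,"dy":-0.51,"dz":0,"claw":1},{"wx":0,"wy":0,"wz":0.85,"dx":0.81,"dy":-0.51,"dz":0,"claw":1},{"wx":0,"wy":0,"wz":0.85,"dx":0.81,"dy":-0.51,"dz":0,"claw":1},{"wx":0,"wy":0,"wz":0.85,"dx":0.81,"dy":-0.51,"dz":0,"claw":1},{"wx":0,"wy":0,"wz":0.85,"dx":0.81,"dy":-0.51,"dz":0,"claw":1}]'
python3 -m inch '[{"wx":0,"wy":0,"wz":0.85,"dx":0.81,"dy":-0.51,"dz":0,"claw":1},{"wx":0,"wy":0,"wz":0.85,"dx":0.81,"dy":-0.51,"dz":0,"claw":1},{"wx":0,"wy":0,"wz":0.85,"dx":0.81,"dy":-0.51,"dz":0,"claw":1},{"wx":0,"wy":0,"wz":0.85,"dx":0.81,"dy":-0.51,"dz":0,"claw":1},{"wx":0,"wy":0,"wz":0.85,"dx":0.81,"dy":-0.51,"dz":0,"claw":1}]'
python3 -m inch '[{"wx":0,"wy":0,"wz":0.85,"dx":0.81,"dy":-0.51,"dz":0,"claw":1},{"wx":0,"wy":0,"wz":0.85,"dx":0.81,"dy":-0.51,"dz":0,"claw":1},{"wx":0,"wy":0,"wz":0,"dx":0,"dy":0,"dz":0,"claw":1},{"wx":0,"wy":0,"wz":0,"dx":0,"dy":0,"dz":0,"claw":1}]'
python3 - <<'E'
from h import *
st()
g=chest_w(P,[[-.022,0,.056]])[0]
plan(g,.12,n=4)
E
```

```text
time: 20.68
eef_pos: [0.3829, -0.2346, 0.1333]
eef_rot: [3.14, -0.0, 0.739]
force: [0.1, -0.2, -1.5]
opening: 0.0242
grip_force: 79.2
time: 21.1
eef_pos: [0.4447, -0.1056, 0.1334]
eef_rot: [3.141, -0.001, 0.295]
force: [0.1, 0.0, -1.8]
opening: 0.0243
grip_force: 79.2
time: 21.43
eef_pos: [0.485, -0.0636, 0.1332]
eef_rot: [3.141, -0.002, 0.126]
force: [-0.3, 0.1, -1.5]
opening: 0.0243
grip_force: 79.3
21.43 [ 0.485  -0.0636  0.1332] [ 3.141e+00 -2.000e-03  1.260e-01] [-0.3  0.1 -1.5] 0.0243 79.3
n=4 dx -0.022 dy 0.015 dz 0.644 wz 0.013
```

```bash

python3 -m inch '[{"wx":0,"wy":0,"wz":0,"dx":-0.04,"dy":0.03,"dz":0.65,"claw":1},{"wx":0,"wy":0,"wz":0,"dx":-0.04,"dy":0.03,"dz":0.65,"claw":1},{"wx":0,"wy":0,"wz":0,"dx":0,"dy":0,"dz":0.65,"claw":1},{"wx":0,"wy":0,"wz":0,"dx":0,"dy":0,"dz":0.65,"claw":1},{"wx":0,"wy":0,"wz":0,"dx":0,"dy":0,"dz":0,"claw":1}]'
python3 -m inch '[{"wx":0,"wy":0,"wz":0,"dx":0,"dy":0,"dz":0,"claw":1},{"wx":0,"wy":0,"wz":0,"dx":0,"dy":0,"dz":0,"claw":0.3},{"wx":0,"wy":0,"wz":0,"dx":0,"dy":0,"dz":0,"claw":0},{"wx":0,"wy":0,"wz":0,"dx":0,"dy":0,"dz":0,"claw":0},{"wx":0,"wy":0,"wz":0,"dx":0,"dy":0,"dz":0,"claw":0}]'
python3 -m inch '[{"wx":0,"wy":0,"wz":0,"dx":0,"dy":0,"dz":-0.8,"claw":0},{"wx":0,"wy":0,"wz":0,"dx":0,"dy":0,"dz":-0.8,"claw":0},{"wx":0,"wy":0,"wz":0,"dx":0,"dy":0,"dz":-0.8,"claw":0},{"wx":0,"wy":0,"wz":0,"dx":0,"dy":0,"dz":-0.8,"claw":0},{"wx":0,"wy":0,"wz":0,"dx":0,"dy":0,"dz":-0.4,"claw":-0.3}]'
python3 - <<'E'
from h import *
st()
plan([.4638,.0980,.168],.12)
E
```

```text
time: 21.85
eef_pos: [0.4802, -0.0687, 0.0532]
eef_rot: [3.141, 0.002, 0.12]
force: [-1.4, -0.9, -1.5]
opening: 0.0244
grip_force: 81.9
time: 22.27
eef_pos: [0.4821, -0.0674, 0.0553]
eef_rot: [3.141, -0.001, 0.121]
force: [0.7, 1.1, 0.8]
opening: 0.043
grip_force: 0.0
time: 22.68
eef_pos: [0.4833, -0.0674, 0.1659]
eef_rot: [3.141, -0.005, 0.121]
force: [-0.3, -0.2, -0.5]
opening: 0.0532
grip_force: 0.0
22.68 [ 0.4833 -0.0674  0.1659] [ 3.141 -0.005  0.121] [-0.3 -0.2 -0.5] 0.0532 0.0
n=6 dx 0.003 dy -0.925 dz -0.012 wz 0.002
```

```bash

python3 -m inch '[{"wx":0,"wy":0,"wz":0,"dx":0,"dy":-0.92,"dz":0,"claw":-0.3},{"wx":0,"wy":0,"wz":0,"dx":0,"dy":-0.92,"dz":0,"claw":-0.3},{"wx":0,"wy":0,"wz":0,"dx":0,"dy":-0.92,"dz":0,"claw":-0.3},{"wx":0,"wy":0,"wz":0,"dx":0,"dy":-0.92,"dz":0,"claw":-0.3},{"wx":0,"wy":0,"wz":0,"dx":0,"dy":-0.92,"dz":0,"claw":-0.3}]'
python3 -m inch '[{"wx":0,"wy":0,"wz":0,"dx":0,"dy":-0.92,"dz":0,"claw":-0.3},{"wx":0,"wy":0,"wz":0,"dx":0,"dy":0,"dz":0,"claw":-0.3},{"wx":0,"wy":0,"wz":0,"dx":0,"dy":0,"dz":0,"claw":-0.3}]'
python3 - <<'E'
from h import *
st()
plan([.4638,.0980,.092],.12)
p=snapshot("top"); save(p,"t5",(200,100,480,340),2.8)
E
```

```text
time: 23.1
eef_pos: [0.4647, 0.0709, 0.1631]
eef_rot: [3.141, -0.001, 0.121]
force: [0.1, 0.5, 0.4]
opening: 0.0556
grip_force: 0.0
time: 23.35
eef_pos: [0.4614, 0.0988, 0.1629]
eef_rot: [-3.142, -0.001, 0.126]
force: [0.2, -1.1, -1.0]
opening: 0.0555
grip_force: 0.0
23.35 [0.4614 0.0988 0.1629] [-3.142e+00 -1.000e-03  1.260e-01] [ 0.2 -1.1 -1. ] 0.0555 0.0
n=3 dx 0.025 dy 0.012 dz 0.788 wz 0.018
```

View pics/t5.png

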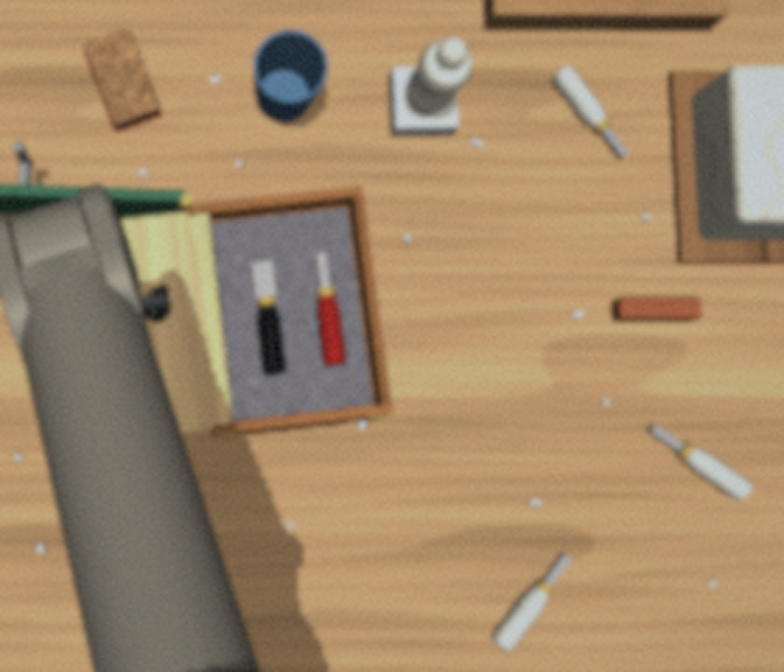

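Both gouges lie flat inside the chest: black at (268,318), red at (330,310). No other coloured ones are on the bench. Time to close the lid.

```bash

python3 -m inch '[{"wx":0,"wy":0,"wz":0,"dx":0.04,"dy":0.01,"dz":0.7,"claw":-0.3},{"wx":0,"wy":0,"wz":0,"dx":0.03,"dy":0.01,"dz":0.7,"claw":-0.3},{"wx":0,"wy":0,"wz":0,"dx":0,"dy":0,"dz":0.7,"claw":-0.3},{"wx":0,"wy":0,"wz":0,"dx":0,"dy":0,"dz":0.25,"claw":-0.3},{"wx":0,"wy":0,"wz":0,"dx":0,"dy":0,"dz":0,"claw":-0.3}]'
python3 -m inch '[{"wx":0,"wy":0,"wz":0,"dx":0,"dy":0,"dz":0,"claw":0.4},{"wx":0,"wy":0,"wz":0,"dx":0,"dy":0,"dz":0,"claw":1},{"wx":0,"wy":0,"wz":0,"dx":0,"dy":0,"dz":0,"claw":1},{"wx":0,"wy":0,"wz":0,"dx":0,"dy":0,"dz":0,"claw":1},{"wx":0,"wy":0,"wz":0,"dx":0,"dy":0,"dz":0,"claw":1}]' 60
python3 -m inch '[{"wx":0,"wy":0,"wz":0,"dx":0,"dy":0.5,"dz":0,"claw":1},{"wx":0,"wy":0,"wz":0,"dx":0,"dy":0.5,"dz":0,"claw":1},{"wx":0,"wy":0,"wz":0,"dx":0,"dy":0.5,"dz":0,"claw":1},{"wx":0,"wy":0,"wz":0,"dx":0,"dy":0.5,"dz":0,"claw":1},{"wx":0,"wy":0,"wz":0,"dx":0,"dy":0.5,"dz":0,"claw":1}]'
python3 -m inch '[{"wx":0,"wy":0,"wz":0,"dx":0,"dy":0.5,"dz":0,"claw":1},{"wx":0,"wy":0,"wz":0,"dx":0,"dy":0.5,"dz":0,"claw":1},{"wx":0,"wy":0,"wz":0,"dx":0,"dy":0.5,"dz":0,"claw":1},{"wx":0,"wy":0,"wz":0,"dx":0,"dy":0.2,"dz":0,"claw":1},{"wx":0,"wy":0,"wz":0,"dx":0,"dy":0.2,"dz":0,"claw":1}]'
python3 -m inch '[{"wx":0,"wy":0,"wz":0,"dx":0,"dy":0.2,"dz":0,"claw":1},{"wx":0,"wy":0,"wz":0,"dx":0,"dy":0.2,"dz":0,"claw":1},{"wx":0,"wy":0,"wz":0,"dx":0,"dy":0.2,"dz":0,"claw":1}]'
```

```text
time: 23.82
eef_pos: [0.4623, 0.095, 0.0904]
eef_rot: [3.14, 0.004, 0.119]
force: [-0.3, 0.3, -0.4]
opening: 0.0554
grip_force: 0.0
time: 24.23
eef_pos: [0.4649, 0.0972, 0.0935]
eef_rot: [-3.141, -0.003, 0.121]
force: [-0.5, -0.6, 6.5]
opening: 0.0143
grip_force: 60.4
time: 24.65
eef_pos: [0.4737, 0.023, 0.0936]
eef_rot: [-3.14, -0.002, 0.122]
force: [-1.6, 2.5, 6.5]
opening: 0.0147
grip_force: 60.6
time: 25.07
eef_pos: [0.4805, -0.0345, 0.0935]
eef_rot: [-3.141, -0.002, 0.12]
force: [-3.3, 1.1, 8.8]
opening: 0.0141
grip_force: 60.7
time: 25.32
eef_pos: [0.4819, -0.0466, 0.0936]
eef_rot: [-3.135, -0.0, 0.124]
force: [-4.5, 6.5, 9.4]
opening: 0.0142
grip_force: 61.1
```

```bash

python3 -m inch '[{"wx":0,"wy":0,"wz":0,"dx":0,"dy":0.15,"dz":0,"claw":1},{"wx":0,"wy":0,"wz":0,"dx":0,"dy":0.1,"dz":0,"claw":1},{"wx":0,"wy":0,"wz":0,"dx":0,"dy":0,"dz":0,"claw":1},{"wx":0,"wy":0,"wz":0,"dx":0,"dy":0,"dz":0,"claw":1}]'
python3 -m inch '[{"wx":0,"wy":0,"wz":0,"dx":0,"dy":0.1,"dz":0,"claw":1},{"wx":0,"wy":0,"wz":0,"dx":0,"dy":0,"dz":0,"claw":1},{"wx":0,"wy":0,"wz":0,"dx":0,"dy":0,"dz":0,"claw":1}]'
```

```text
time: 25.65
eef_pos: [0.4827, -0.0532, 0.0935]
eef_rot: [-3.134, 0.0, 0.124]
force: [-4.9, 13.2, 11.1]
opening: 0.0143
grip_force: 61.3
time: 25.9
eef_pos: [0.4827, -0.0533, 0.0935]
eef_rot: [-3.13, 0.001, 0.125]
force: [-6.0, 17.9, 12.5]
opening: 0.0142
grip_force: 61.5
```

The lid is hard against its stop: no travel as the force rises. I release it and go to the door handle.

```bash

python3 -m inch '[{"wx":0,"wy":0,"wz":0,"dx":0,"dy":0,"dz":0,"claw":0.2},{"wx":0,"wy":0,"wz":0,"dx":0,"dy":0,"dz":0,"claw":0.1},{"wx":0,"wy":0,"wz":0,"dx":0,"dy":0,"dz":0,"claw":0},{"wx":0,"wy":0,"wz":0,"dx":0,"dy":0,"dz":-0.8,"claw":0},{"wx":0,"wy":0,"wz":0,"dx":0,"dy":0,"dz":-0.8,"claw":0}]'
python3 -m inch '[{"wx":0,"wy":0,"wz":0,"dx":0,"dy":0,"dz":-0.8,"claw":-0.3},{"wx":0,"wy":0,"wz":0,"dx":0,"dy":0,"dz":0,"claw":-0.3}]'
python3 - <<'E'
from h import *
st()
plan([.645,.190,.168],-.012)
p=snapshot("top"); save(p,"t6",(200,130,350,270),5)
E
```

```text
time: 26.32
eef_pos: [0.4818, -0.0635, 0.1395]
eef_rot: [3.141, 0.004, 0.12]
force: [0.2, -0.1, -0.6]
opening: 0.0427
grip_force: 0.0
time: 26.48
eef_pos: [0.4867, -0.0638, 0.1687]
eef_rot: [3.139, -0.009, 0.12]
force: [0.6, -0.9, 0.6]
opening: 0.0552
grip_force: 0.0
26.48 [ 0.4867 -0.0638  0.1687] [ 3.139 -0.009  0.12 ] [ 0.6 -0.9  0.6] 0.0552 0.0
n=11 dx 0.525 dy -0.740 dz 0.002 wz 0.114
```

View pics/t6.png

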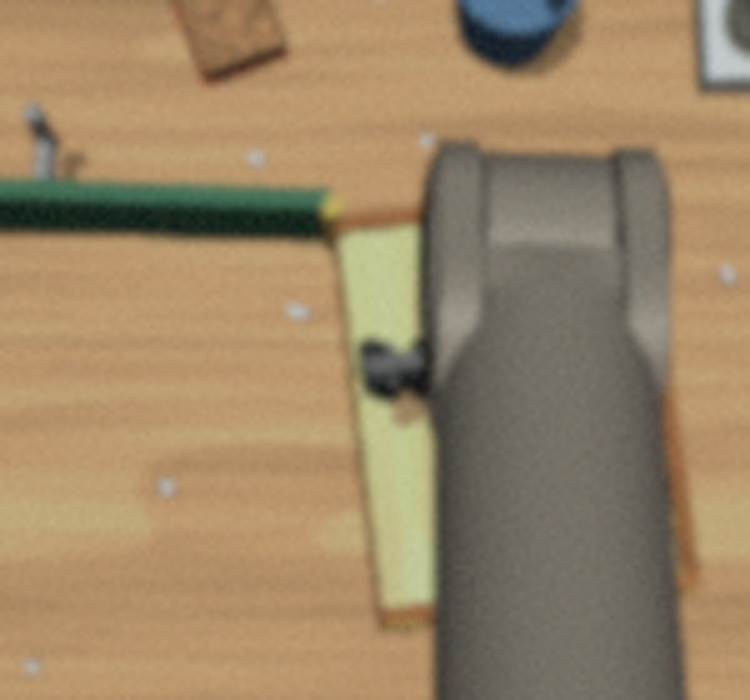

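The lid is flush with the chest end at (380,600). Door bar top is at (33,112).

```bash

python3 -m inch '[{"wx":0,"wy":0,"wz":0.11,"dx":0.52,"dy":-0.74,"dz":0,"claw":-0.5},{"wx":0,"wy":0,"wz":0.11,"dx":0.52,"dy":-0.74,"dz":0,"claw":-0.5},{"wx":0,"wy":0,"wz":0.11,"dx":0.52,"dy":-0.74,"dz":0,"claw":-0.5},{"wx":0,"wy":0,"wz":0.11,"dx":0.52,"dy":-0.74,"dz":0,"claw":-0.5},{"wx":0,"wy":0,"wz":0.11,"dx":0.52,"dy":-0.74,"dz":0,"claw":-0.5}]'
python3 -m inch '[{"wx":0,"wy":0,"wz":0.11,"dx":0.52,"dy":-0.74,"dz":0,"claw":-0.5},{"wx":0,"wy":0,"wz":0.11,"dx":0.52,"dy":-0.74,"dz":0,"claw":-0.5},{"wx":0,"wy":0,"wz":0.11,"dx":0.52,"dy":-0.74,"dz":0,"claw":-0.5},{"wx":0,"wy":0,"wz":0.11,"dx":0.52,"dy":-0.74,"dz":0,"claw":-0.5},{"wx":0,"wy":0,"wz":0.11,"dx":0.52,"dy":-0.74,"dz":0,"claw":-0.5}]'
python3 -m inch '[{"wx":0,"wy":0,"wz":0.11,"dx":0.52,"dy":-0.74,"dz":0,"claw":-0.5},{"wx":0,"wy":0,"wz":0,"dx":0,"dy":0,"dz":0,"claw":-0.5},{"wx":0,"wy":0,"wz":0,"dx":0,"dy":0,"dz":0,"claw":-0.5}]'
python3 - <<'E'
from h import *
st(); p=snapshot("top"); print(ray(p,(206.6,151.6),.122))
plan([.646,.190,.084],-.012,n=4)
E
```

```text
time: 26.95
eef_pos: [0.5498, 0.0558, 0.1628]
eef_rot: [3.141, 0.002, 0.062]
force: [0.0, 0.6, 0.2]
opening: 0.0638
grip_force: 0.0
time: 27.37
eef_pos: [0.6235, 0.1697, 0.1625]
eef_rot: [3.14, 0.002, 0.005]
force: [0.3, 0.6, -1.0]
opening: 0.0637
grip_force: 0.0
time: 27.62
eef_pos: [0.6384, 0.193, 0.1622]
eef_rot: [3.141, 0.002, -0.003]
force: [0.7, 0.2, -0.3]
opening: 0.0638
grip_force: 0.0
27.62 [0.6384 0.193  0.1622] [ 3.141e+00  2.000e-03 -3.000e-03] [ 0.7  0.2 -0.3] 0.0638 0.0
[0.64847169 0.18868243 0.122     ]
n=4 dx 0.065 dy 0.009 dz 0.653 wz 0.016
```

```bash

python3 -m inch '[{"wx":0,"wy":0,"wz":0,"dx":0.27,"dy":0.1,"dz":0,"claw":-0.5},{"wx":0,"wy":0,"wz":0,"dx":0,"dy":0,"dz":0.85,"claw":-0.5},{"wx":0,"wy":0,"wz":0,"dx":0,"dy":0,"dz":0.85,"claw":-0.5},{"wx":0,"wy":0,"wz":0,"dx":0,"dy":0,"dz":0.85,"claw":-0.5},{"wx":0,"wy":0,"wz":0,"dx":0,"dy":0,"dz":0,"claw":-0.5}]'
python3 -m inch '[{"wx":0,"wy":0,"wz":0,"dx":0,"dy":0,"dz":0,"claw":0.4},{"wx":0,"wy":0,"wz":0,"dx":0,"dy":0,"dz":0,"claw":1},{"wx":0,"wy":0,"wz":0,"dx":0,"dy":0,"dz":0,"claw":1},{"wx":0,"wy":0,"wz":0,"dx":0,"dy":0,"dz":0,"claw":1},{"wx":0,"wy":0,"wz":0,"dx":0,"dy":0,"dz":0,"claw":1}]' 35
python3 -m inch '[{"wx":0,"wy":0,"wz":0,"dx":0,"dy":0,"dz":0,"claw":1},{"wx":0,"wy":0,"wz":0,"dx":0,"dy":0,"dz":0,"claw":1}]'
cat > d.py <<'E'
from h import *
s=observe();p0=np.array(s["eef_pos"]);y0=s["eef_rot"][2]
h=chest_w(P,[[-.094,.122,0]])[0][:2]; v=p0[:2]-h; print("r",np.linalg.norm(v))
a=np.arctan2(*v[::-1]); a0=np.arctan2(*(hand(0)[:2]-h)[::-1]); th=(a0-a); print("door angle",th)
t=h+.177*np.array([np.cos(a0),np.sin(a0)])
for n in (max(1,round(th/.0685)),): plan([*t,p0[2]],y0+th,(p0,y0),n=n)
E
python3 d.py
```

```text
time: 28.08
eef_pos: [0.6432, 0.185, 0.0819]
eef_rot: [3.137, 0.01, -0.008]
force: [-0.9, -0.5, -0.4]
opening: 0.0643
grip_force: 0.0
time: 28.5
eef_pos: [0.6484, 0.1905, 0.0898]
eef_rot: [-3.139, -0.004, -0.005]
force: [0.2, 2.4, 2.3]
opening: 0.0105
grip_force: 34.1
time: 28.67
eef_pos: [0.6484, 0.1905, 0.0898]
eef_rot: [-3.139, -0.004, -0.005]
force: [0.7, 2.1, 6.8]
opening: 0.0106
grip_force: 34.3
r 0.17833853414870018
door angle 1.7321294516420036
n=25 dx -0.396 dy -0.106 dz -0.000 wz -0.662
```

```bash

python3 -m inch '[{"wx":0,"wy":0,"wz":-0.66,"dx":-0.4,"dy":-0.11,"dz":0,"claw":1},{"wx":0,"wy":0,"wz":-0.66,"dx":-0.4,"dy":-0.11,"dz":0,"claw":1},{"wx":0,"wy":0,"wz":-0.66,"dx":-0.4,"dy":-0.11,"dz":0,"claw":1},{"wx":0,"wy":0,"wz":-0.66,"dx":-0.4,"dy":-0.11,"dz":0,"claw":1},{"wx":0,"wy":0,"wz":-0.66,"dx":-0.4,"dy":-0.11,"dz":0,"claw":1}]'
python3 -m inch '[{"wx":0,"wy":0,"wz":-0.66,"dx":-0.4,"dy":-0.11,"dz":0,"claw":1},{"wx":0,"wy":0,"wz":-0.66,"dx":-0.4,"dy":-0.11,"dz":0,"claw":1},{"wx":0,"wy":0,"wz":-0.66,"dx":-0.4,"dy":-0.11,"dz":0,"claw":1},{"wx":0,"wy":0,"wz":-0.66,"dx":-0.4,"dy":-0.11,"dz":0,"claw":1},{"wx":0,"wy":0,"wz":-0.66,"dx":-0.4,"dy":-0.11,"dz":0,"claw":1}]'
python3 d.py
```

```text
time: 29.08
eef_pos: [0.5871, 0.1978, 0.0897]
eef_rot: [3.141, -0.005, 0.344]
force: [1.1, 0.0, 5.9]
opening: 0.0106
grip_force: 35.1
time: 29.5
eef_pos: [0.527, 0.1838, 0.0897]
eef_rot: [3.138, -0.004, 0.689]
force: [1.4, -2.3, 8.2]
opening: 0.0108
grip_force: 35.3
r 0.17717949776398922
door angle 1.0340251732964092
n=15 dx -0.393 dy -0.104 dz -0.000 wz -0.658
```

```bash

python3 -m inch '[{"wx":0,"wy":0,"wz":-0.66,"dx":-0.4,"dy":-0.1,"dz":0,"claw":1},{"wx":0,"wy":0,"wz":-0.66,"dx":-0.4,"dy":-0.1,"dz":0,"claw":1},{"wx":0,"wy":0,"wz":-0.66,"dx":-0.4,"dy":-0.1,"dz":0,"claw":1},{"wx":0,"wy":0,"wz":-0.66,"dx":-0.4,"dy":-0.1,"dz":0,"claw":1},{"wx":0,"wy":0,"wz":-0.66,"dx":-0.4,"dy":-0.1,"dz":0,"claw":1}]'
python3 -m inch '[{"wx":0,"wy":0,"wz":-0.66,"dx":-0.4,"dy":-0.1,"dz":0,"claw":1},{"wx":0,"wy":0,"wz":-0.66,"dx":-0.4,"dy":-0.1,"dz":0,"claw":1},{"wx":0,"wy":0,"wz":-0.66,"dx":-0.4,"dy":-0.1,"dz":0,"claw":1},{"wx":0,"wy":0,"wz":-0.66,"dx":-0.4,"dy":-0.1,"dz":0,"claw":1},{"wx":0,"wy":0,"wz":-0.66,"dx":-0.4,"dy":-0.1,"dz":0,"claw":1}]'
python3 d.py
```

```text
time: 29.92
eef_pos: [0.4756, 0.1505, 0.0897]
eef_rot: [3.137, -0.003, 1.035]
force: [1.4, -0.4, 8.6]
opening: 0.0108
grip_force: 35.3
time: 30.33
eef_pos: [0.4386, 0.1016, 0.0896]
eef_rot: [3.136, -0.002, 1.381]
force: [2.4, 0.3, 7.6]
opening: 0.0108
grip_force: 35.4
r 0.17640787013640408
door angle 0.3375795785224698
n=5 dx -0.384 dy -0.104 dz -0.000 wz -0.645
```

```bash

python3 -m inch '[{"wx":0,"wy":0,"wz":-0.66,"dx":-0.39,"dy":-0.1,"dz":0,"claw":1},{"wx":0,"wy":0,"wz":-0.66,"dx":-0.39,"dy":-0.1,"dz":0,"claw":1},{"wx":0,"wy":0,"wz":-0.66,"dx":-0.39,"dy":-0.1,"dz":0,"claw":1},{"wx":0,"wy":0,"wz":-0.66,"dx":-0.39,"dy":-0.1,"dz":0,"claw":1}]'
python3 -m inch '[{"wx":0,"wy":0,"wz":-0.3,"dx":-0.2,"dy":-0.05,"dz":0,"claw":1},{"wx":0,"wy":0,"wz":-0.2,"dx":-0.12,"dy":-0.03,"dz":0,"claw":1},{"wx":0,"wy":0,"wz":0,"dx":0,"dy":0,"dz":0,"claw":1}]'
python3 d.py
python3 -m inch '[{"wx":0,"wy":0,"wz":0,"dx":-0.12,"dy":0,"dz":0,"claw":1},{"wx":0,"wy":0,"wz":0,"dx":0,"dy":0,"dz":0,"claw":1}]'
python3 d.py
```

```text
time: 30.67
eef_pos: [0.4225, 0.056, 0.0896]
eef_rot: [3.136, 0.0, 1.657]
force: [1.1, 0.8, 9.8]
opening: 0.0109
grip_force: 35.5
time: 30.92
eef_pos: [0.4206, 0.0457, 0.0896]
eef_rot: [3.138, 0.001, 1.705]
force: [-0.1, -1.5, 12.1]
opening: 0.0107
grip_force: 35.7
r 0.17633212986909347
door angle 0.003141247764813837
n=1 dx -0.012 dy -0.026 dz -0.000 wz -0.030
time: 31.08
eef_pos: [0.4206, 0.0455, 0.0896]
eef_rot: [3.138, -0.003, 1.706]
force: [-3.2, 6.6, 12.6]
opening: 0.0108
grip_force: 35.8
r 0.1763173648803674
door angle 0.0017267695603369049
n=1 dx -0.004 dy -0.025 dz -0.000 wz -0.016
```

The door is against its stop. Release, retreat, look.

```bash

python3 -m inch '[{"wx":0,"wy":0,"wz":0,"dx":0,"dy":0,"dz":0,"claw":0.2},{"wx":0,"wy":0,"wz":0,"dx":0,"dy":0,"dz":0,"claw":-0.3},{"wx":0,"wy":0,"wz":0,"dx":0,"dy":0,"dz":0,"claw":-0.5},{"wx":0,"wy":0,"wz":0,"dx":0,"dy":0,"dz":0,"claw":-0.5}]'
python3 -m inch '[{"wx":0,"wy":0,"wz":0,"dx":0,"dy":0,"dz":-0.9,"claw":-0.5},{"wx":0,"wy":0,"wz":0,"dx":0,"dy":0,"dz":-0.9,"claw":-0.5},{"wx":0,"wy":0,"wz":0,"dx":0,"dy":0,"dz":-0.9,"claw":-0.5},{"wx":0,"wy":0,"wz":0,"dx":0,"dy":0,"dz":-0.9,"claw":-0.5}]'
python3 -m inch '[{"wx":0,"wy":0,"wz":0,"dx":0.9,"dy":0,"dz":0,"claw":-0.5},{"wx":0,"wy":0,"wz":0,"dx":0.9,"dy":0,"dz":0,"claw":-0.5},{"wx":0,"wy":0,"wz":0,"dx":0.9,"dy":0,"dz":0,"claw":-0.5},{"wx":0,"wy":0,"wz":0,"dx":0.9,"dy":0,"dz":0,"claw":-0.5},{"wx":0,"wy":0,"wz":0,"dx":0.9,"dy":0,"dz":0,"claw":-0.5}]'
python3 - <<'E'
from h import *
p=snapshot("top"); save(p,"t7",(230,140,370,270),5)
print((pix(p,np.vstack([hand(0,.122),hand(.03,.122)]))-[230,140])*5)
p=snapshot("scene"); save(p,"s7")
E
```

```text
time: 31.42
eef_pos: [0.4188, 0.0422, 0.0873]
eef_rot: [-3.141, 0.001, 1.705]
force: [0.3, -0.9, 0.1]
opening: 0.0585
grip_force: 0.0
time: 31.75
eef_pos: [0.4187, 0.0424, 0.1964]
eef_rot: [-3.14, 0.0, 1.706]
force: [0.2, 0.7, -0.0]
opening: 0.0638
grip_force: 0.0
time: 32.17
eef_pos: [0.4006, 0.1771, 0.1954]
eef_rot: [-3.141, 0.001, 1.705]
force: [0.5, -0.5, -0.0]
opening: 0.0639
grip_force: 0.0
[[131.00116355 459.64867221]
 [121.5521983  458.12964479]]
```

View pics/t7.png

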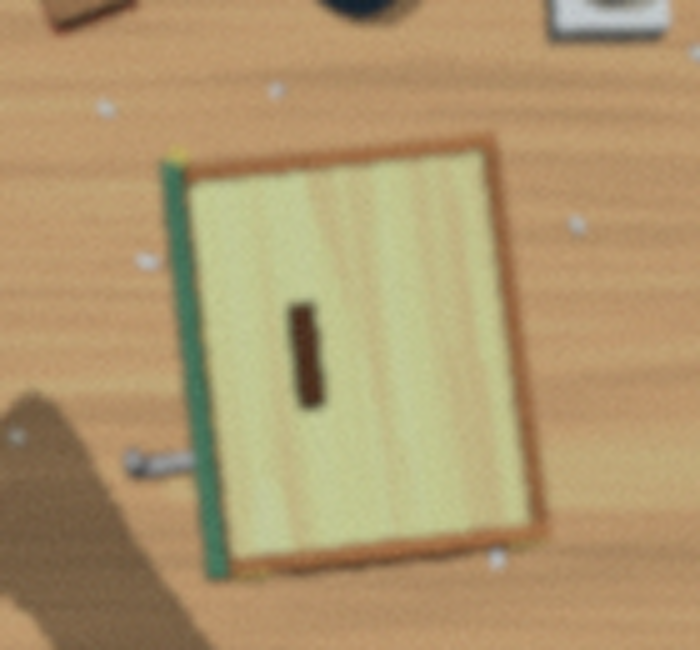

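View pics/s7.png

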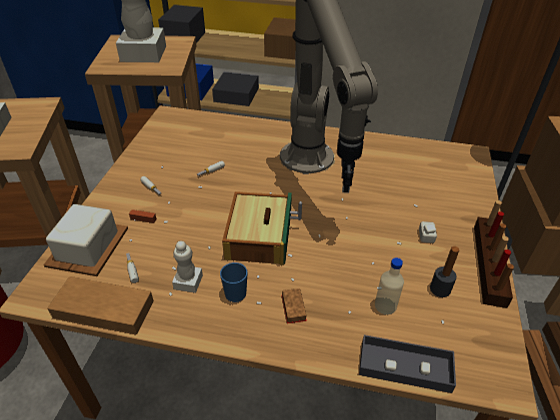

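Door flush and shut (handle at (133,463), prediction for angle 0 is (131,460)). The lid is home, nothing else has moved, and the arm is clear.

```bash
python3 -c "
from cell import *
print(hand_in())"
```

```text
the job is handed in; nothing more can be done
None
```

The job is handed in: both gouges that were on the bench (red and black) lie flat in the chest, the lid is pushed fully home, the door is shut, and nothing else on the bench was moved; the hand-in returned no verdict.

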